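# Press a date-code stamp onto a bottle crown and hold the lever in the green

## Robot

A 6-joint arm with a two-finger parallel gripper is mounted at the origin on a cart in front of the work surface, level with it; the furniture and walls round the work are solid. World frame = base frame: x ahead of the robot, y to its left, z up, the work surface at z = 0. Lengths are in m, angles in rad, forces in N, time in s.
With the tool pointing down it reaches from about 0.375 to 0.825 m from the base axis. Payload 5.5 kg.
Tool frame: the origin (TCP) lies at the very end of the fingers, on their centre line; the grasp point (between the pads) lies 19 mm behind it; z points along the fingers, y is the direction in which the jaws open and shut (so a half turn about z gives the same grasp; the last joint's range is limited). The gripper opens to 85 mm and grips with 20 to 120 N. Pads are 22 mm wide; open, the fingers measure 114 mm over their backs; the gripper's body (76 mm by 85 mm) begins 54 mm behind the grasp point. The pads swing forward as they close: fully open they stand 13 mm farther back than shut.
Start: joints at [-1.193, 0.314, -0.047, 1.21, 0, 1.571], TCP at [0.221, -0.558, 0.231] pointing down, gripper open.
Joint ranges: [-2.67, 2.67], [-0.69, 1.73], [-1.03, 1.25], [-2.08, 2.16], [-1.42, 1.45], [-3.14, 3.14]. Speed limits (rad/s): [2.39, 2.39, 3.01, 3.14, 3.14, 3.14].

## Interface

Orientations are given as a unit quaternion [x, y, z, w].
In Python, from bench import arm gives the robot as it stands.
- The arm moves only by the tool drive_tool, never from a script. Its argument "plan" is a list of rows, each a list of 5 numbers: the gripper's target within -1 to 1 (shut at 1, half-way at 0, fully open at -1), then the shift along the tool's x, y, z as a fraction of full scale, then the turn about the tool's z as a fraction of full scale. A call has 1 to 12 rows; each row shifts and turns the commanded pose from where the row before left it, along the tool's axes as they then stand; what a row does not reach is not made up. Full scale, the value 1, is 0.8 m for a shift and 90 degrees for a turn. A row lasts 1/8 s, in which the tool goes at most 62.5 mm and 10.7 degrees, less where a joint would pass 70% of its speed; a pose out of reach is approached as far as the arm can. A call with a number of a shift or a turn outside -1 to 1 is refused whole. A call with a gripper value outside its range is refused whole. The fingers move at their own pace and stop on an object; "squeeze" is the grip in N (left out, the last holds). Time passes only in rows, so rows that do not move let the fingers close. It gives the time, the measured TCP pose, the force and the opening at its end, in the units of the state.
- arm.observe(): the state, without advancing time (a new reading comes with each control period).
- arm.get_image(name): name is "side" or "top"; returns a dict with "pixels" (384x512x3 uint8, blue, green, red), "K" (3x3 intrinsics, pixels), "R" (3x3) and "t" (3): a world point X has camera coordinates R X + t. Camera axes: x right, y down, z forward; pixel columns grow to the right and rows downward; lengths in m; the calibration is good to about 2 mm. A picture is of the moment at which its call begins. There is no depth.
- arm.sign_off(): hands the job in, once; it reports no verdict.
The state is a dict: "time": time; "joints": joint angles; "qvel": joint speeds; "effort": joint torques, N m; "tcp_pos": TCP position; "ee_rot": TCP orientation; "ft_force": force on the tool from outside, world axes, zero at the start; "moment": the same for the moment, N m; "width": finger opening in m.
Only numpy, scipy, OpenCV 4.12 (cv2) and the standard library are available. Lean on these libraries where they do the work, as an engineer would, in place of code of your own. Each camera call takes 0.05 s, during which the arm holds its last target.

## Task

Code the crown of the bottle that stands on its own to the robot's left: take it lightly, set it down gently and upright in the nest of the coding press, let go of it, and push the cradle all the way in under the stamp. Then press the hand lever down until it stands in the green band of the scale, so that the pad sits on the crown with light, even pressure, and finish holding it there: do not let the lever go, and never force it down into the red. Leave the other bottles and the cap tub where they are.

Things in the scene. Friction and masses are not known exactly. Their poses are not given: they have to be found in the camera images.
- bottle: the bottle to be coded: yellowish 33 cl bottle with green crown cap, about 0.53 kg, 228 mm tall, standing alone on the robot's left. Body 61 mm across up to 124 mm above the foot; above that take it as 28 mm across up to the crown (grip the neck from above, 30 to 60 mm below the top; glass: 20 to 50 N of grip is plenty). Origin at the centre of its foot, z up along the bottle
- bottle_mid (a point): centre of that bottle, half-way up (114 mm above its foot, 114 mm below the top of the crown)
- press: grey hand-lever coding press, fixed to the table. Origin on the table straight under the stamp axis; x points from the operator's side to the column at the back, y left. Head: 272 to 340 mm above the table, front face at x = -23 mm, sides at y = +-33 mm. Column at x = 80 mm. The lever sticks out to the right (-y) in front of a scale plate with white, green and red fields; green is centred on lever value 0.55
- cradle (a joint): travel of the sliding cradle along the press's x axis, in m: 0 fully out toward the operator, 0.110 fully in, against the stop, with the nest under the stamp. About 2 N of friction; it stays where it is left
- nest_floor (a point): centre of the floor of the round white nest on the cradle, 20 mm above the table, where the bottle's foot stands. The nest's wall is 67 mm across inside at the bottom, widens a little towards its rim, and its rim is 21 mm above the floor; it moves with the cradle. Load it only with the cradle out, clear of the head
- cradle_knob (a point): centre of the upright black knob at the front of the cradle, 26 mm across, 30 mm high, its top 70 mm above the table; it stands 95 mm in front of the nest's centre on a bent rod 10 mm thick. Pinch it from above or push it
- lever (a joint): angle of the hand lever about the press's x axis, rad: 0 at rest (0.2 rad above level), growing as its right end is pressed down. A spring returns it to 0 when let go; pressing at the grip takes about 3 N at first, about 12 N in the green. The pad meets the crown of a bottle in the nest at about 0.35; green is 0.45 to 0.65, middle 0.55; red begins at 0.75; stop at 0.92
- lever_grip (a point): centre of the black rubber grip of the lever, on the grip's axis, 165 mm from the pivot; the grip is about 24 mm thick and 74 mm long (130 to 204 mm from the pivot). At rest it is about 338 mm above the table, at 0.55 about 248 mm. It moves on a circle about lever_pivot in the press's y-z plane
- lever_pivot (a point): the lever's pivot axis, in the head, 305 mm above the table straight over the press's origin; it does not move
- pad: the round stamp head under the press's head: 33 mm across, with a black rubber pad 29 mm across. It goes down 40 mm for each rad of the lever and is cushioned on its ram by a spring of 1 N/mm, so that 0.55 on the lever presses the crown with about 9 N. Its origin lies at the table under the stamp axis, its lower face 262 mm above that origin
- done_1_mid (a point): centre of a finished bottle of the same kind standing on the right (same size, 114 mm above its foot): leave alone
- done_2_mid (a point): centre of a second finished bottle standing on the right beside it: leave alone
- cap_tub: round white tub of green crown caps, 116 mm across and 68 mm high, at the back on the left; origin at the centre of its underside: leave alone

How it is judged:
By the outcome, as a careful person would: the job done as asked, in the order asked, and still so for the second after the job is handed in, while the arm keeps its last pose, push and grip.
It also fails if it takes over 70 s, if anything falls off the work surface, if the arm or the gripper's body presses on something with over 40 N, if the wrist force passes 120 N, or if a joint passes its speed limit or range.

## Working session

There is one attempt and no reset: what is moved stays moved. The work goes in short steps, Python scripts to look and compute and a tool call to move; the robot and the scene stay as the last step left them, time stands still between calls to the robot, and variables do not carry over. Pictures are saved under pics/ and viewed, and the job is handed in when it is done.

Besides the shell and the picture viewer there is one more tool, called by a JSON object that holds its "fn" and its "kwargs". drive_tool: Moves the arm, as the interface text tells. Shift numbers are shares of 0.8 m and turn numbers shares of 90 degrees, none past 1 either way. Its arguments: {"type":"object","properties":{"plan":{"type":"array"},"squeeze":{"type":"number"}},"required":["plan"]}

```bash
mkdir -p pics; ls; python3 - <<'E'
from bench import arm
import cv2
print(arm.observe())
for n in("side","top"):
    d=arm.get_image(n); cv2.imwrite(f"pics/{n}0.png",d["pixels"]); print(n,d["K"],d["R"],d["t"])
E
```

```text
pics
{'time': 0.0, 'joints': array([-1.19300074e+00,  3.14261405e-01, -4.80567836e-02,  1.21017766e+00,
       -1.98149005e-05,  1.57078450e+00]), 'qvel': array([-9.79743724e-04,  9.80716420e-04, -1.46859981e-03, -6.51505670e-04,
       -8.62731638e-04,  4.74972441e-05]), 'effort': array([ 6.82054247e-05, -5.39579737e+01,  3.39757311e+01,  1.90768711e-02,
       -2.48460879e-06,  6.38274969e-06]), 'tcp_pos': array([ 0.22111121, -0.55717102,  0.23042311]), 'ee_rot': array([ 9.82210334e-01,  1.87782156e-01, -1.69291361e-04, -8.32785936e-04]), 'ft_force': array([ 0.20807541,  0.28483397, -0.21943298]), 'moment': array([ 0.01388375,  0.01521606, -0.00645372]), 'width': 0.08561320034250312}
side [[362.21541302   0.         261.95246569]
 [  0.         362.21541302 190.97708936]
 [  0.           0.           1.        ]] [[ 0.78957857  0.61364757  0.00153058]
 [ 0.45942534 -0.58948409 -0.66440715]
 [-0.40680958  0.52530484 -0.74736925]] [-0.43358448 -0.12918425  1.38765687]
top [[442.07253936   0.         256.78533224]
 [  0.         442.07253936 192.61318814]
 [  0.           0.           1.        ]] [[ 0.01667182 -0.99966452  0.01982143]
 [-0.99156351 -0.01907887 -0.12821001]
 [ 0.12854517 -0.01751671 -0.99154894]] [-0.04765592  0.61514498  1.60553642]
```

View pics/side0.png

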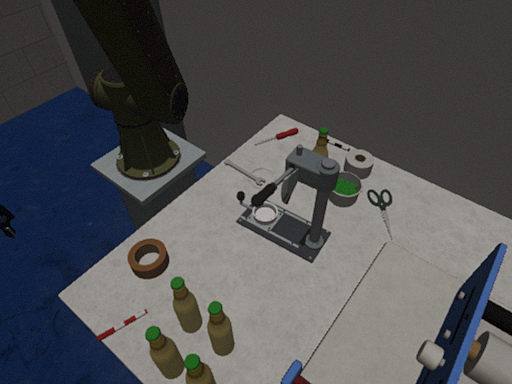

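View pics/top0.png

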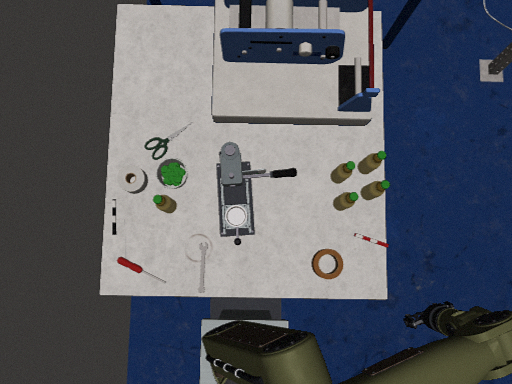

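The side view shows the press at about (290,200) and the target bottle behind it at about (322,140). In the top view the target crown is at about (158,200), the nest at (236,216), the knob at (237,241), and the lever grip at (285,173).

```bash
python3 - <<'E'
import cv2
a=cv2.imread("pics/top0.png")[130:260,130:310]; cv2.imwrite("pics/top0c.png",cv2.resize(a,None,fx=4.4,fy=4.4,interpolation=cv2.INTER_CUBIC))
a=cv2.imread("pics/side0.png")[115:265,225:375]; cv2.imwrite("pics/side0c.png",cv2.resize(a,None,fx=4,fy=4,interpolation=cv2.INTER_CUBIC))
E
```

```text
(no output)
```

View pics/top0c.png

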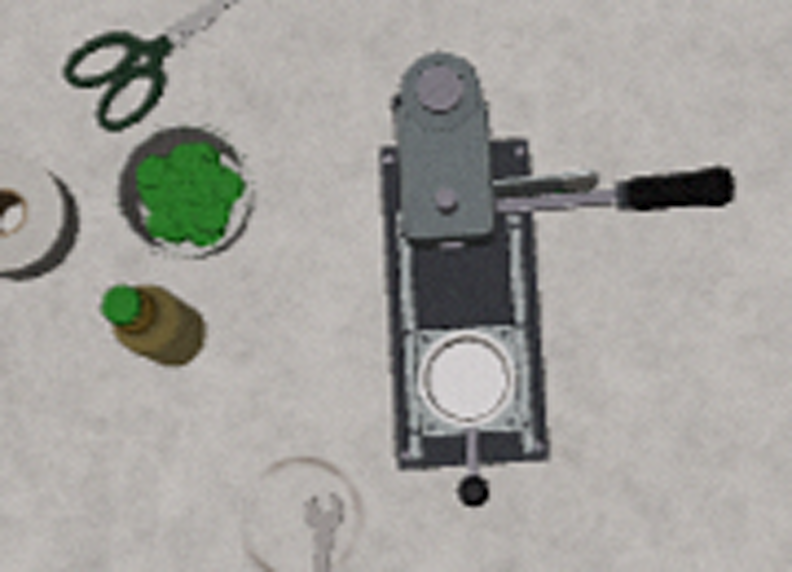

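View pics/side0c.png

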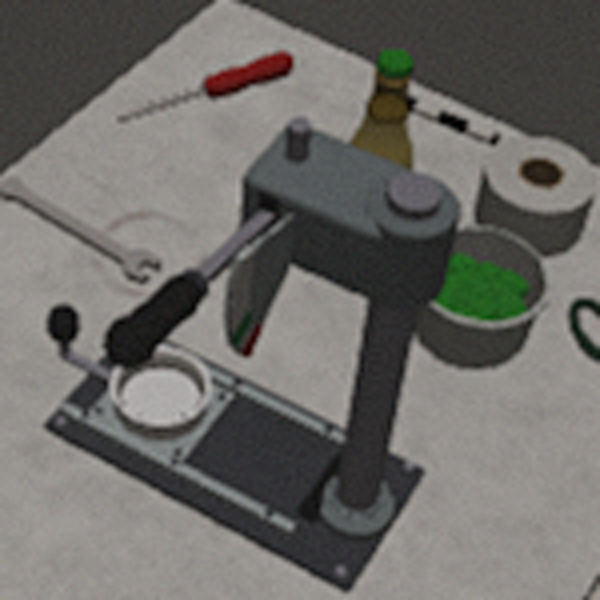

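```bash
cat >h.py <<'E'
import numpy as np, cv2
C={"side":(np.array([[362.21541302,0,261.95246569],[0,362.21541302,190.97708936],[0,0,1]]),np.array([[0.78957857,0.61364757,0.00153058],[0.45942534,-0.58948409,-0.66440715],[-0.40680958,0.52530484,-0.74736925]]),np.array([-0.43358448,-0.12918425,1.38765687])),
"top":(np.array([[442.07253936,0,256.78533224],[0,442.07253936,192.61318814],[0,0,1]]),np.array([[0.01667182,-0.99966452,0.01982143],[-0.99156351,-0.01907887,-0.12821001],[0.12854517,-0.01751671,-0.99154894]]),np.array([-0.04765592,0.61514498,1.60553642]))}
def onz(n,p,z):
    K,R,t=C[n]; c=-R.T@t; d=R.T@np.linalg.solve(K,[p[0],p[1],1]); return c+d*(z-c[2])/d[2]
def tri(pt,ps):
    P=[C[n][0]@np.c_[C[n][1],C[n][2]] for n in("top","side")]
    X=cv2.triangulatePoints(P[0],P[1],np.array(pt,float).reshape(2,1),np.array(ps,float).reshape(2,1)).ravel(); return X[:3]/X[3]
def proj(n,X):
    K,R,t=C[n]; v=K@(R@np.array(X)+t); return v[:2]/v[2]
T=lambda u,v:(130+u/4.4-.4,130+v/4.4-.4)
S=lambda u,v:(225+u/4-.4,115+v/4-.4)
E
python3 - <<'E'
from h import *
np.set_printoptions(precision=4,suppress=True)
for nm,a,b,z in [("crown",T(122,304),S(395,63),.222),("nest",T(467,377),S(160,390),.041),("knob",T(474,490),S(63,324),.06),("grip",T(675,189),S(157,320),.338)]:
    print(nm,tri(a,b),onz("top",a,z),onz("side",b,z))
# base plate corners & head
for p in [(382,148),(527,140),(550,460),(399,468)]: print("plate",onz("top",T(*p),.01))
print("boss",onz("top",T(446,200),.345),onz("top",T(440,88),.345), onz("side",S(299,128),.355))
# top stamps: knob bolt
a=tri(T(446,200),S(299,128));print(a, tri(T(440,88),S(412,190)))
# bottle colour centroid
im=cv2.imread("pics/top0.png").astype(int);g=(im[:,:,1]-np.maximum(im[:,:,0],im[:,:,2])>40)
for n in("top","side"):
    im=cv2.imread(f"pics/{n}0.png").astype(int);g=(im[:,:,1]-np.maximum(im[:,:,0],im[:,:,2])>30).astype(np.uint8)
    k,l,s,c=cv2.connectedComponentsWithStats(g)
    for i in range(1,k):
        if s[i,4]>20: print(n,s[i],c[i],onz(n,c[i],.222))
E
```

```text
crown [0.5659 0.2928 0.225 ] [0.5659 0.2932 0.222 ] [0.5646 0.2966 0.222 ]
nest [0.53   0.0396 0.0347] [0.5299 0.0397 0.041 ] [0.5325 0.0351 0.041 ]
knob [0.4354 0.0313 0.0561] [0.4354 0.0313 0.06  ] [0.4376 0.0287 0.06  ]
grip [ 0.641  -0.1111  0.3352] [ 0.6408 -0.1107  0.338 ] [ 0.6421 -0.1135  0.338 ]
plate [0.7299 0.1188 0.01  ]
plate [ 0.7395 -0.0068  0.01  ]
plate [ 0.4628 -0.0316  0.01  ]
plate [0.4538 0.0966 0.01  ]
boss [0.6287 0.0481 0.345 ] [0.7075 0.0542 0.345 ] [0.6241 0.0535 0.355 ]
[0.6265 0.0478 0.3601] [0.7061 0.0538 0.3502]
top [378 151   8   9  58] [381.5    154.8621] [ 0.7284 -0.4507  0.222 ]
top [347 161   8   9  58] [350.5 165. ] [ 0.6916 -0.3457  0.222 ]
top [161 162  24  24 421] [172.361  173.6936] [0.6501 0.2474 0.222 ]
top [381 180   9   9  60] [384.8667 184.0667] [ 0.6293 -0.4601  0.222 ]
top [350 192   8   9  58] [353.5517 196.    ] [ 0.5872 -0.3547  0.222 ]
top [153 195   9   9  62] [157.129 198.871] [0.5653 0.2938 0.222 ]
side [320 127   8   7  47] [323.3617 130.0426] [0.5638 0.2979 0.222 ]
side [334 178  23  17 272] [345.0662 187.0919] [0.7388 0.1243 0.222 ]
side [171 277  13  12 121] [176.5868 282.4463] [ 0.586  -0.3542  0.222 ]
side [208 301  14  14 141] [214.5461 307.5177] [ 0.6911 -0.3452  0.222 ]
side [146 326  14  15 166] [152.2169 332.988 ] [ 0.629  -0.4606  0.222 ]
side [184 354  16  17 198] [191.4596 361.5556] [ 0.7294 -0.4507  0.222 ]
```

```bash
cat >>h.py <<'E'
YAW=np.deg2rad(4.8)
def yaw(q):
    from scipy.spatial.transform import Rotation as Ro
    x=Ro.from_quat(q).as_matrix()[:,0]; return np.arctan2(x[1],x[0])
def go(o,tgt):
    from scipy.spatial.transform import Rotation as Ro
    R=Ro.from_quat(o["ee_rot"]).as_matrix(); return R.T@(np.array(tgt)-o["tcp_pos"])
E
python3 - <<'E'
from h import *
np.set_printoptions(precision=4,suppress=True)
# model overlay on top and side: nest rim circles, crown circles for hypothesised positions
def ring(im,n,c,r,z,col,k):
    pts=np.array([proj(n,[c[0]+r*np.cos(a),c[1]+r*np.sin(a),z]) for a in np.linspace(0,6.283,60)])
    cv2.polylines(im,[np.round((pts-k[:2]+.5)*k[2]-.5).astype(int)],True,col,1)
for n,k in(("top",(130,170,10)),("side",(235,170,10))):
  im=cv2.imread(f"pics/{n}0.png"); k=np.array(k)
  # nest crop
  x0,y0=((205,185) if n=="top" else (235,180)); w,h=60,60
  c=cv2.resize(im[y0:y0+h,x0:x0+w],None,fx=10,fy=10,interpolation=cv2.INTER_CUBIC)
  kk=np.array([x0,y0,10.])
  ring(c,n,(.530,.0395),.0335,.02,(0,0,255),kk); ring(c,n,(.530,.0395),.036,.041,(255,0,0),kk); ring(c,n,(.4354,.0313),.013,.07,(0,255,0),kk)
  cv2.imwrite(f"pics/nest_{n}.png",c)
E
cd pics; python3 -c "
import cv2,numpy as np
a=np.hstack([cv2.resize(cv2.imread(f),(400,400)) for f in('nest_top.png','nest_side.png')]);cv2.imwrite('nest0.png',a)"
```

```text
(no output)
```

View pics/nest0.png

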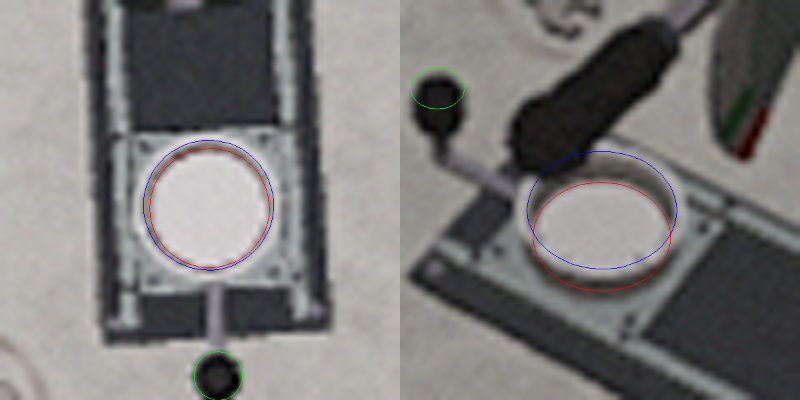

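{"fn": "drive_tool", "kwargs": {"plan": [[-1,0,0,-0.045,0.0935],[-1,0,0,-0.045,0.0935],[-1,0,0,0,0]], "squeeze": 30}}

```text
time: 0.48
tcp_pos: [0.2218, -0.559, 0.3061]
ee_rot: [0.999, 0.042, 0.001, 0.002]
ft_force: [-0.0, -0.1, 0.2]
width: 0.0852
```

The overlay of the nest model at (0.530, 0.0395) fits in both views within about 1–2 mm; the knob is in the right place too.

```bash
python3 - <<'E'
from h import *
from bench import arm
o=arm.observe(); print(np.rad2deg(yaw(o["ee_rot"])), go(o,[.565,.294,.30])/.8)
E
```

```text
4.799438084187038 [ 0.51665787 -1.02665475  0.00372582]
```

{"fn": "drive_tool", "kwargs": {"plan": [[-1,0.032,-0.064,0,0],[-1,0.032,-0.064,0,0],[-1,0.032,-0.064,0,0],[-1,0.032,-0.064,0,0],[-1,0.032,-0.064,0,0],[-1,0.032,-0.064,0,0],[-1,0.032,-0.064,0,0],[-1,0.032,-0.064,0,0],[-1,0.032,-0.064,0,0],[-1,0.032,-0.064,0,0],[-1,0.032,-0.064,0,0],[-1,0.032,-0.064,0,0]]}}

```text
time: 1.98
tcp_pos: [0.4778, 0.0623, 0.3021]
ee_rot: [0.998, 0.059, -0.001, -0.009]
ft_force: [0.9, -0.1, 0.8]
width: 0.0856
```

{"fn": "drive_tool", "kwargs": {"plan": [[-1,0.022,-0.043,0,0],[-1,0.022,-0.043,0,0],[-1,0.022,-0.043,0,0],[-1,0.022,-0.043,0,0],[-1,0.022,-0.043,0,0],[-1,0.022,-0.043,0,0],[-1,0,0,0,0],[-1,0,0,0,0]]}}

```text
time: 2.98
tcp_pos: [0.5644, 0.1853, 0.3137]
ee_rot: [0.99, 0.13, -0.008, -0.051]
ft_force: [0.2, -0.7, 0.5]
width: 0.0857
```

```bash
python3 - <<'E'
from h import *
from bench import arm
np.set_printoptions(precision=4,suppress=True)
o=arm.observe(); print(o["time"],o["tcp_pos"],o["ee_rot"],np.rad2deg(yaw(o["ee_rot"])), go(o,[.565,.294,.169])/.8)
ims=[]
for n,(x0,y0) in(("top",(110,150)),("side",(275,70))):
  im=arm.get_image(n)["pixels"].copy(); c=im[y0:y0+100,x0:x0+100]
  ims.append(cv2.resize(c,(400,400),interpolation=cv2.INTER_CUBIC)); print(n,proj(n,o["tcp_pos"]))
cv2.imwrite("pics/a1.png",np.hstack(ims))
E
```

```text
2.975 [0.5644 0.1853 0.3137] [ 0.9902  0.1301 -0.0082 -0.0508] 14.983505610817316 [ 0.0364 -0.1118  0.1932]
top [186.3536 196.4348]
side [306.734  124.4443]
```

View pics/a1.png

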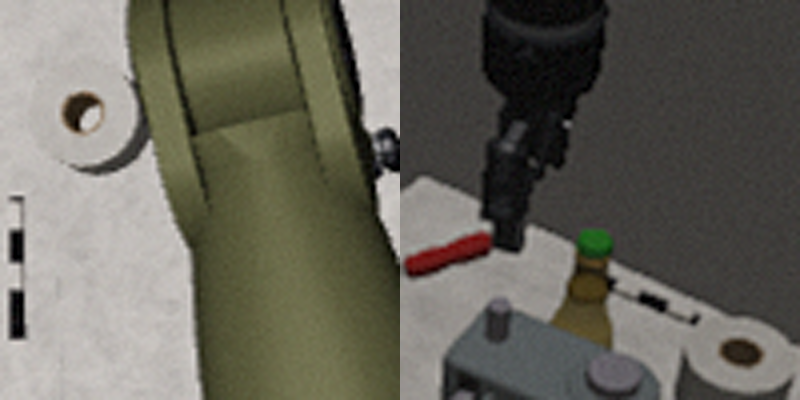

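```bash
python3 - <<'E'
from h import *
from bench import arm
np.set_printoptions(precision=4,suppress=True)
o=arm.observe(); print(o)
E
```

```text
{'time': 3.075, 'joints': array([0.2595, 0.2857, 0.0983, 1.3857, 0.1032, 3.1403]), 'qvel': array([-0.0031, -0.005 ,  0.006 ,  0.0008,  0.0009,  0.0015]), 'effort': array([  0.2262, -52.3448,  34.5495,  -0.007 ,   0.4284,  -0.0039]), 'tcp_pos': array([0.5644, 0.1851, 0.3143]), 'ee_rot': array([ 0.9902,  0.1298, -0.0078, -0.051 ]), 'ft_force': array([-0.1621, -0.1128, -0.0561]), 'moment': array([-0.1005, -0.0669,  0.0246]), 'width': 0.08511185855126827}
```

{"fn": "drive_tool", "kwargs": {"plan": [[-1,0,0,0,-0.1],[-1,0,0,0,-0.1],[-1,0,0,0,-0.1],[-1,0,0,0,-0.1],[-1,0,0,0,0]]}}

```text
time: 3.7
tcp_pos: [0.5648, 0.1852, 0.3148]
ee_rot: [0.902, 0.429, 0.009, -0.051]
ft_force: [-0.3, 1.0, -0.4]
width: 0.0853
```

```bash
python3 - <<'E'
from h import *
from bench import arm
np.set_printoptions(precision=4,suppress=True)
o=arm.observe(); print(o["tcp_pos"],o["ee_rot"],o["joints"],np.rad2deg(yaw(o["ee_rot"])), go(o,[.565,.294,.30])/.8)
E
```

```text
[0.5648 0.1852 0.3148] [ 0.902   0.4286  0.0088 -0.0509] [0.2595 0.2854 0.0991 1.3857 0.1033 2.5138] 50.68777471919965 [ 0.1041 -0.0835  0.0319]
```

The wrist hit the j6 limit and left the tool tilted. I'll undo it with the opposite limit: turn the wrist round, then push right against j6 = -3.14.

{"fn": "drive_tool", "kwargs": {"plan": [[-1,0,0,0,-0.099],[-1,0,0,0,-0.099],[-1,0,0,0,-0.099],[-1,0,0,0,-0.099],[-1,0,0,0,-0.099],[-1,0,0,0,-0.099],[-1,0,0,0,-0.099],[-1,0,0,0,-0.099],[-1,0,0,0,-0.099],[-1,0,0,0,-0.099],[-1,0,0,0,-0.099],[-1,0,0,0,-0.099]]}}

```text
time: 5.2
tcp_pos: [0.5649, 0.1855, 0.3147]
ee_rot: [0.191, 0.98, 0.046, -0.023]
ft_force: [0.1, 0.4, 0.6]
width: 0.0855
```

{"fn": "drive_tool", "kwargs": {"plan": [[-1,0,0,0,-0.099],[-1,0,0,0,-0.099],[-1,0,0,0,-0.099],[-1,0,0,0,-0.099],[-1,0,0,0,-0.099],[-1,0,0,0,-0.099],[-1,0,0,0,-0.099],[-1,0,0,0,-0.099],[-1,0,0,0,-0.099],[-1,0,0,0,-0.099],[-1,0,0,0,-0.099],[-1,0,0,0,-0.099]]}}

```text
time: 6.7
tcp_pos: [0.5649, 0.1855, 0.3147]
ee_rot: [-0.674, 0.737, 0.046, 0.023]
ft_force: [0.8, 0.9, -0.9]
width: 0.0855
```

{"fn": "drive_tool", "kwargs": {"plan": [[-1,0,0,0,-0.099],[-1,0,0,0,-0.099],[-1,0,0,0,-0.099],[-1,0,0,0,-0.099],[-1,0,0,0,-0.099],[-1,0,0,0,-0.099],[-1,0,0,0,-0.099],[-1,0,0,0,-0.099],[-1,0,0,0,-0.099],[-1,0,0,0,-0.099],[-1,0,0,0,-0.099],[-1,0,0,0,0]]}}

```text
time: 8.2
tcp_pos: [0.5649, 0.1855, 0.3148]
ee_rot: [0.998, 0.022, -0.013, -0.05]
ft_force: [-0.1, 0.1, 0.6]
width: 0.0852
```

```bash
cat > st.py <<'E'
from h import *
import sys
from bench import arm
from scipy.spatial.transform import Rotation as Ro
np.set_printoptions(precision=4,suppress=True)
o=arm.observe(); R=Ro.from_quat(o["ee_rot"]).as_matrix()
print(o["time"],"tcp",o["tcp_pos"],"q",o["joints"],"yaw",np.rad2deg(yaw(o["ee_rot"])),"zax",R[:,2],"F",o["ft_force"],"w",o["width"])
if len(sys.argv)>3: print("shift/0.8",go(o,[float(v) for v in sys.argv[1:4]])/.8)
E
python3 st.py .5 .25 .33
```

```text
8.2 tcp [0.5649 0.1855 0.3148] q [ 0.2599  0.2859  0.0996  1.3858  0.1034 -2.9266] yaw 2.633503990090544 zax [-0.0277  0.0994 -0.9947] F [-0.1162  0.081   0.6074] w 0.08523739396902703
shift/0.8 [-0.0778 -0.0855 -0.0087]
```

{"fn": "drive_tool", "kwargs": {"plan": [[-1,-0.039,-0.043,-0.004,0],[-1,-0.039,-0.043,-0.004,0],[-1,0,0,0,-0.09],[-1,0,0,0,-0.09],[-1,0,0,0,-0.07],[-1,0,0,0,0]]}}

```text
time: 8.95
tcp_pos: [0.4954, 0.2596, 0.3295]
ee_rot: [0.977, 0.21, -0.001, -0.048]
ft_force: [0.1, 1.1, -0.3]
width: 0.0857
```

```bash
python3 st.py .5 .20 .33
```

```text
8.95 tcp [0.4954 0.2596 0.3295] q [ 0.4273  0.199   0.0219  1.3761  0.0937 -3.1362] yaw 24.173770850026845 zax [-0.0229  0.0924 -0.9955] F [ 0.0501  1.0543 -0.3174] w 0.08567994523035563
shift/0.8 [-0.0252  0.0699 -0.0076]
```

Now at the limit; a small push right (shift −y), two rows.

{"fn": "drive_tool", "kwargs": {"plan": [[-1,-0.012,0.035,-0.004,0],[-1,-0.012,0.035,-0.004,0],[-1,0,0,0,0]]}}

```text
time: 9.32
tcp_pos: [0.4904, 0.2231, 0.331]
ee_rot: [0.981, 0.19, 0.002, -0.036]
ft_force: [0.0, 0.9, 0.8]
width: 0.0857
```

```bash
python3 st.py .5 .16 .33
```

```text
9.325 tcp [0.4904 0.2231 0.331 ] q [ 0.3836  0.1597 -0.0209  1.3725  0.0705 -3.1399] yaw 21.88172985012529 zax [-0.01    0.0719 -0.9974] F [0.0265 0.932  0.7564] w 0.08573581614108393
shift/0.8 [-0.0183  0.0775 -0.0046]
```

{"fn": "drive_tool", "kwargs": {"plan": [[-1,-0.009,0.036,-0.002,0],[-1,-0.009,0.036,-0.002,0],[-1,-0.009,0.036,-0.002,0],[-1,-0.009,0.036,-0.002,0],[-1,0,0,0,0]]}}

```text
time: 9.95
tcp_pos: [0.485, 0.159, 0.3305]
ee_rot: [0.989, 0.15, 0.007, -0.012]
ft_force: [0.1, -0.1, 0.3]
width: 0.0853
```

```bash
python3 st.py .5 .09 .33
```

```text
9.95 tcp [0.485  0.159  0.3305] q [ 0.3023  0.1062 -0.082   1.3655  0.0223 -3.1406] yaw 17.26396168527247 zax [ 0.0096  0.0264 -0.9996] F [ 0.0501 -0.0861  0.267 ] w 0.08530882764974732
shift/0.8 [-0.0077  0.0879 -0.0015]
```

{"fn": "drive_tool", "kwargs": {"plan": [[-1,0,0,0,0.1],[-1,0,0,0,0.1],[-1,0,0,0,0.1],[-1,0,0,0,0.1],[-1,0,0,0,0.1],[-1,0,0,0,0]]}}

```text
time: 10.7
tcp_pos: [0.4852, 0.1603, 0.3302]
ee_rot: [0.971, -0.238, 0.001, -0.014]
ft_force: [0.4, 0.1, -1.1]
width: 0.0854
```

```bash
python3 st.py .46 -.15 .32
```

```text
10.7 tcp [0.4852 0.1603 0.3302] q [ 0.3043  0.1076 -0.0812  1.3653  0.0228 -2.3569] yaw -27.515583009399407 zax [ 0.0092  0.0268 -0.9996] F [ 0.4056  0.0601 -1.0588] w 0.08541997256259996
shift/0.8 [0.1513 0.3587 0.0021]
```

{"fn": "drive_tool", "kwargs": {"plan": [[-1,0.025,0.06,0,0],[-1,0.025,0.06,0,0],[-1,0.025,0.06,0,0],[-1,0.025,0.06,0,0],[-1,0.025,0.06,0,0],[-1,0.025,0.06,0,0],[-1,0,0,0,-0.08],[-1,0,0,0,0]]}}

```text
time: 11.7
tcp_pos: [0.4578, -0.1512, 0.3217]
ee_rot: [0.984, -0.177, 0.002, -0.014]
ft_force: [-0.0, -0.5, 0.3]
width: 0.0854
```

```bash
python3 st.py .44 -.18 .33
```

```text
11.7 tcp [ 0.4578 -0.1512  0.3217] q [-0.3385  0.0679 -0.144   1.3592  0.0283 -3.1233] yaw -20.442697335141858 zax [ 0.0092  0.0268 -0.9996] F [-0.0088 -0.5265  0.2636] w 0.08535377158254659
shift/0.8 [-0.0083  0.0412 -0.0116]
```

{"fn": "drive_tool", "kwargs": {"plan": [[-1,0,0.035,0,0],[-1,0,0.035,0,0],[-1,0,0.03,0,0],[-1,0,0,0,0]]}}

```text
time: 12.2
tcp_pos: [0.4425, -0.192, 0.3203]
ee_rot: [0.979, -0.202, -0.001, 0.002]
ft_force: [0.1, 0.4, 0.7]
width: 0.0853
```

```bash
python3 st.py .46 -.15 .33
```

```text
12.2 tcp [ 0.4425 -0.192   0.3203] q [-0.4064  0.069  -0.1456  1.3571 -0.0044 -3.1405] yaw -23.345163100832508 zax [-0.0025 -0.0037 -1.    ] F [0.0609 0.4446 0.7288] w 0.08533005967708561
shift/0.8 [-0.0007 -0.0568 -0.0124]
```

{"fn": "drive_tool", "kwargs": {"plan": [[-1,0,0,0,0.1],[-1,0,0,0,0.1],[-1,0,0,0,0.1],[-1,0,0,0,0.1],[-1,0,0,0,0.1],[-1,0,0,0,0.1],[-1,0,0,0,0.088],[-1,0,0,0,0]]}}

```text
time: 13.2
tcp_pos: [0.4428, -0.1912, 0.3203]
ee_rot: [0.737, -0.676, 0.0, 0.002]
ft_force: [0.5, -0.3, 0.3]
width: 0.0858
```

```bash
python3 st.py .565 .294 .30
```

```text
13.2 tcp [ 0.4428 -0.1912  0.3203] q [-0.405   0.069  -0.1456  1.3571 -0.004  -2.0614] yaw -85.09486023270459 zax [-0.0023 -0.0033 -1.    ] F [ 0.504  -0.3464  0.2886] w 0.08578592209201728
shift/0.8 [-0.5914 -0.2041  0.023 ]
```

{"fn": "drive_tool", "kwargs": {"plan": [[-1,-0.059,-0.02,0.002,0],[-1,-0.059,-0.02,0.002,0],[-1,-0.059,-0.02,0.002,0],[-1,-0.059,-0.02,0.002,0],[-1,-0.059,-0.02,0.002,0],[-1,-0.059,-0.02,0.002,0],[-1,-0.059,-0.02,0.002,0],[-1,-0.059,-0.02,0.002,0],[-1,-0.059,-0.02,0.002,0],[-1,-0.059,-0.02,0.002,0],[-1,0,0,0,0],[-1,0,0,0,0]]}}

```text
time: 14.7
tcp_pos: [0.5623, 0.292, 0.3019]
ee_rot: [0.737, -0.676, 0.0, 0.003]
ft_force: [-0.6, 0.1, 0.3]
width: 0.0855
```

```bash
python3 st.py .565 .2945 .169; python3 - <<'E'
from h import *
from bench import arm
o=arm.observe()
ims=[]
for n,(x0,y0) in(("top",(110,150)),("side",(275,70))):
  im=arm.get_image(n)["pixels"].copy(); c=im[y0:y0+100,x0:x0+100]
  ims.append(cv2.resize(c,(400,400),interpolation=cv2.INTER_CUBIC)); p=proj(n,o["tcp_pos"]);print(n,p,(p-[x0,y0])*4)
cv2.imwrite("pics/a2.png",np.hstack(ims))
E
```

```text
14.7 tcp [0.5623 0.292  0.3019] q [ 0.4801  0.3702  0.1907  1.3961 -0.0022 -1.1764] yaw -85.08442512489185 zax [-0.0032 -0.0042 -1.    ] F [-0.583   0.0575  0.2948] w 0.08545930182003346
shift/0.8 [-0.0035 -0.0042  0.1661]
top [152.42584065 196.88946494] [169.70336262 187.55785977]
side [325.30783911 109.79301656] [201.23135643 159.17206623]
```

View pics/a2.png

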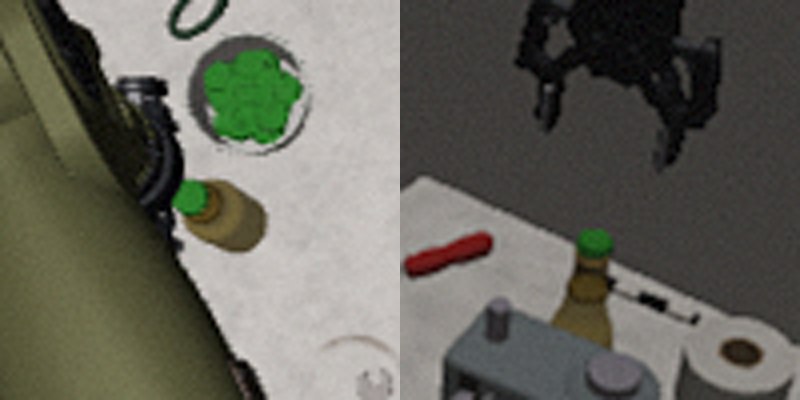

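{"fn": "drive_tool", "kwargs": {"plan": [[-1,-0.0035,-0.0042,0.02,0],[-1,0,0,0.026,0],[-1,0,0,0.026,0],[-1,0,0,0.026,0],[-1,0,0,0.02,0],[-1,0,0,0,0]]}}

```text
time: 15.55
tcp_pos: [0.5646, 0.294, 0.2061]
ee_rot: [0.736, -0.677, -0.0, 0.003]
ft_force: [0.1, -0.1, 0.1]
width: 0.0855
```

{"fn": "drive_tool", "kwargs": {"plan": [[-1,0,0,0.02,0],[-1,0,0,0.016,0],[-1,0,0,0.012,0],[-1,0,0,0,0],[-1,0,0,0,0]]}}

```text
time: 16.18
tcp_pos: [0.5656, 0.2949, 0.1698]
ee_rot: [0.736, -0.677, 0.0, 0.002]
ft_force: [-0.9, 0.1, 0.0]
width: 0.0854
```

```bash
python3 st.py .565 .2945 .169; python3 - <<'E'
from h import *
from bench import arm
o=arm.observe()
ims=[]
for n,(x0,y0) in(("top",(110,150)),("side",(275,70))):
  im=arm.get_image(n)["pixels"].copy(); c=im[y0:y0+100,x0:x0+100]
  ims.append(cv2.resize(c,(400,400),interpolation=cv2.INTER_CUBIC)); p=proj(n,o["tcp_pos"]);print(n,p,(p-[x0,y0])*4)
cv2.imwrite("pics/a3.png",np.hstack(ims))
E
```

```text
16.175 tcp [0.5656 0.2949 0.1698] q [ 0.4816  0.4158 -0.0428  1.1156 -0.0019 -1.1729] yaw -85.20213452777026 zax [-0.0021 -0.0033 -1.    ] F [-0.8615  0.0857  0.0369] w 0.08537134419282187
shift/0.8 [0.0004 0.0008 0.001 ]
top [159.93415484 200.51320274] [199.73661936 202.05281096]
side [321.30079716 143.33279191] [185.20318863 293.33116765]
```

View pics/a3.png

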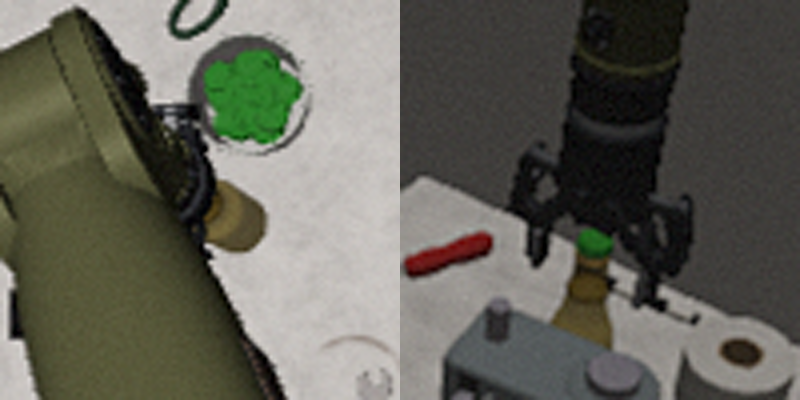

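Fingers straddle the neck (crown at ~(595,242) in the crop, fingers at 540 and 645). Closing.

{"fn": "drive_tool", "kwargs": {"plan": [[-0.3,0,0,0,0],[0,0,0,0,0],[0.2,0,0,0,0],[0.4,0,0,0,0],[1,0,0,0,0],[1,0,0,0,0],[1,0,0,0,0],[1,0,0,0,0],[1,0,0,0,0]], "squeeze": 35}}

```text
time: 17.4
tcp_pos: [0.5656, 0.2948, 0.1696]
ee_rot: [0.736, -0.677, 0.0, 0.002]
ft_force: [0.9, 0.6, 2.1]
width: 0.0276
```

{"fn": "drive_tool", "kwargs": {"plan": [[1,0,0,-0.006,0],[1,0,0,-0.02,0],[1,0,0,-0.03,0],[1,0,0,-0.03,0],[1,0,0,-0.01,0],[1,0,0,0,0],[1,0,0,0,0]]}}

```text
time: 18.27
tcp_pos: [0.565, 0.2947, 0.2451]
ee_rot: [0.736, -0.677, -0.0, 0.003]
ft_force: [-0.2, 0.6, -6.2]
width: 0.0276
```

```bash
python3 st.py .530 .0395 .24; python3 - <<'E'
from h import *
from bench import arm
o=arm.observe()
ims=[]
for n,(x0,y0) in(("top",(110,150)),("side",(275,70))):
  im=arm.get_image(n)["pixels"].copy(); c=im[y0:y0+100,x0:x0+100]
  ims.append(cv2.resize(c,(400,400),interpolation=cv2.INTER_CUBIC)); p=proj(n,o["tcp_pos"]);print(n,p,(p-[x0,y0])*4)
cv2.imwrite("pics/a4.png",np.hstack(ims))
E
```

```text
18.275 tcp [0.565  0.2947 0.2451] q [ 0.4818  0.3863  0.0863  1.2766 -0.0019 -1.1727] yaw -85.20117519019846 zax [-0.0043 -0.0044 -1.    ] F [-0.2327  0.5519 -6.1694] w 0.0276208990918481
shift/0.8 [0.3142 0.0702 0.0079]
top [155.38161458 198.14590692] [181.52645831 192.58362768]
side [324.08435411 124.8572599 ] [196.33741644 219.4290396 ]
```

View pics/a4.png

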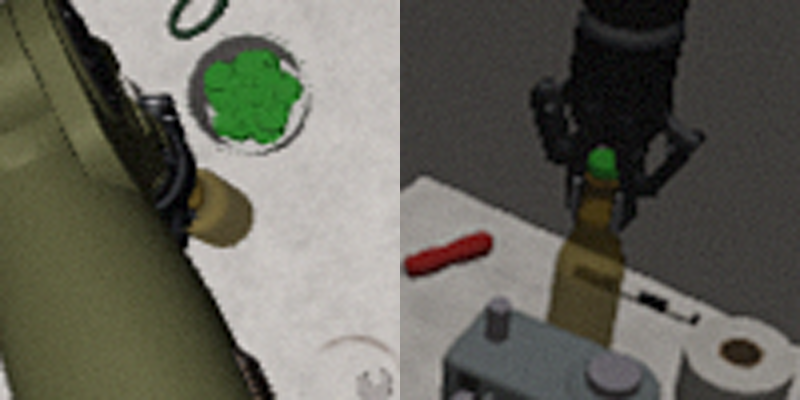

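{"fn": "drive_tool", "kwargs": {"plan": [[1,0.02,0.004,0,0],[1,0.04,0.009,0,0],[1,0.04,0.009,0,0],[1,0.04,0.009,0,0],[1,0.04,0.009,0,0],[1,0.04,0.009,0,0],[1,0.04,0.009,0,0],[1,0.03,0.007,0,0],[1,0.02,0.004,0,0],[1,0.01,0.002,0,0],[1,0,0,0,0],[1,0,0,0,0]]}}

```text
time: 19.88
tcp_pos: [0.5305, 0.0358, 0.2472]
ee_rot: [0.736, -0.677, 0.0, 0.002]
ft_force: [0.1, 0.5, -4.9]
width: 0.0275
```

```bash
python3 st.py .530 .0395 .24; python3 - <<'E'
from h import *
from bench import arm
o=arm.observe()
ims=[]
for n,(x0,y0) in(("top",(195,180)),("side",(220,130))):
  im=arm.get_image(n)["pixels"].copy(); cv2.imwrite(f"pics/{n}5.png",im); c=im[y0:y0+100,x0:x0+100]
  ims.append(cv2.resize(c,(400,400),interpolation=cv2.INTER_CUBIC)); p=proj(n,o["tcp_pos"]);print(n,p,(p-[x0,y0])*4)
cv2.imwrite("pics/a5.png",np.hstack(ims))
E
```

```text
19.875 tcp [0.5305 0.0358 0.2472] q [ 0.0692  0.1813 -0.1816  1.2106 -0.0028 -1.586 ] yaw -85.16355976464625 zax [-0.0025 -0.003  -1.    ] F [ 0.0879  0.4593 -4.8685] w 0.027472103420444347
shift/0.8 [-0.0046  0.0003  0.009 ]
top [235.19571234 210.16948503] [160.78284935 120.67794012]
side [264.71996498 165.48217989] [178.87985991 141.92871955]
```

View pics/a5.png

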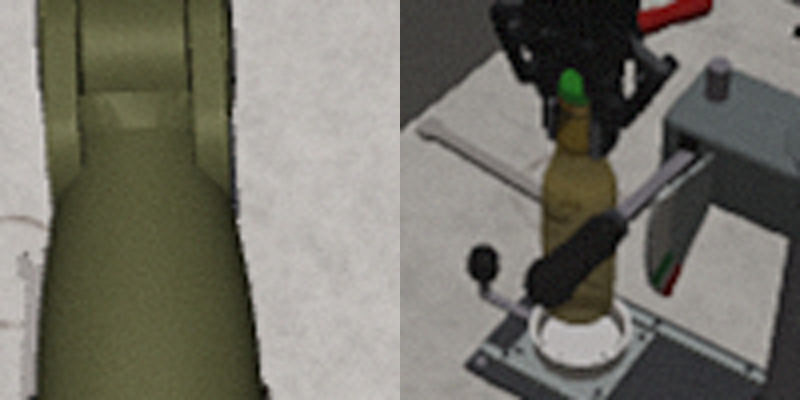

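{"fn": "drive_tool", "kwargs": {"plan": [[1,-0.0046,0,0.01,0],[1,0,0,0.012,0],[1,0,0,0.008,0],[1,0,0,0,0],[1,0,0,0,0]]}}

```text
time: 20.6
tcp_pos: [0.5302, 0.0387, 0.2233]
ee_rot: [0.736, -0.677, 0.0, 0.002]
ft_force: [-0.2, 0.6, -6.0]
width: 0.0273
```

```bash
cat > ov.py <<'E'
from h import *
import sys
from bench import arm
o=arm.observe(); b=o["tcp_pos"]; f=b[2]-.1695; print(b,"foot",f,o["ft_force"])
n="side"; x0,y0=230,125; w,h=80,110; k=7
im=arm.get_image(n)["pixels"].copy(); c=cv2.resize(im[y0:y0+h,x0:x0+w],None,fx=k*.75,fy=k*.75,interpolation=cv2.INTER_CUBIC)
c0=c.copy()
def ring(cx,cy,r,z,col):
    p=np.array([proj(n,[cx+r*np.cos(a),cy+r*np.sin(a),z]) for a in np.linspace(0,6.283,60)])
    cv2.polylines(c,[np.round((p-[x0,y0]+.5)*k*.75-.5).astype(int)],True,col,1)
ring(b[0],b[1],.0305,f,(0,0,255)); ring(b[0],b[1],.0305,f+.1,(0,0,255)); ring(b[0],b[1],.014,f+.226,(0,255,255))
ring(.530,.0395,.036,.041,(255,0,0)); ring(.530,.0395,.0335,.02,(255,0,0))
cv2.imwrite(sys.argv[1],np.hstack([c0,c])[:600,:800]); print(c.shape)
E
python3 ov.py pics/a6.png; python3 st.py .53 .0395 .1905
```

```text
[0.53016391 0.03873773 0.22334097] foot 0.05384097283485026 [-0.20315815  0.62406825 -5.97155378]
(578, 420, 3)
20.65 tcp [0.5303 0.0387 0.2235] q [ 0.0749  0.1906 -0.2244  1.158  -0.0033 -1.5794] yaw -85.2138029675135 zax [-0.002  -0.0034 -1.    ] F [ 0.0082  0.2317 -4.9881] w 0.027711973162435236
shift/0.8 [-0.0012  0.0002  0.0413]
```

View pics/a6.png

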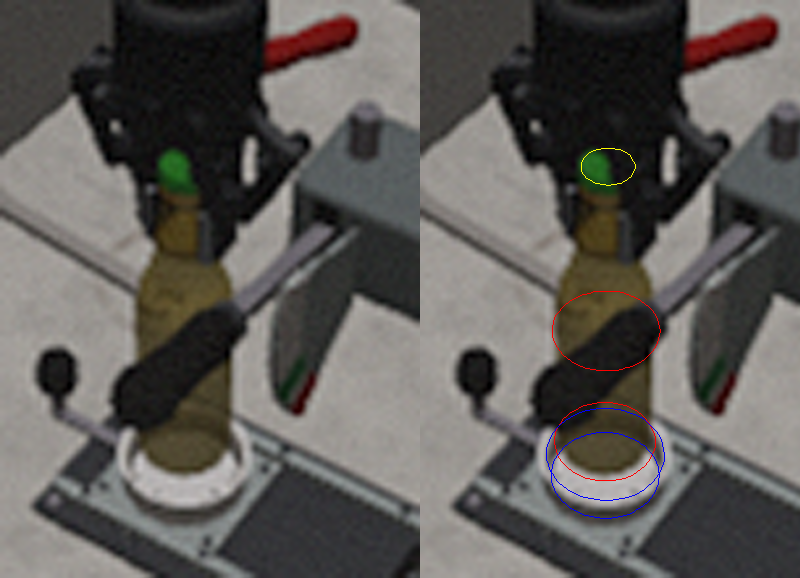

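```bash
python3 - <<'E'
from h import *
n="side"; x0,y0=160,265; k=6
im=cv2.imread("pics/side0.png"); c=cv2.resize(im[y0:y0+80,x0:x0+60],None,fx=k,fy=k,interpolation=cv2.INTER_CUBIC); c0=c.copy()
def ring(cx,cy,r,z,col):
    p=np.array([proj(n,[cx+r*np.cos(a),cy+r*np.sin(a),z]) for a in np.linspace(0,6.283,60)])
    cv2.polylines(c,[np.round((p-[x0,y0]+.5)*k-.5).astype(int)],True,col,1)
x,y=.5866,-.3545
ring(x,y,.0305,0,(0,0,255));ring(x,y,.0305,.1,(0,0,255));ring(x,y,.014,.226,(0,255,255))
cv2.imwrite("pics/b.png",np.hstack([c0,c]))
E
```

```text
(no output)
```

View pics/b.png

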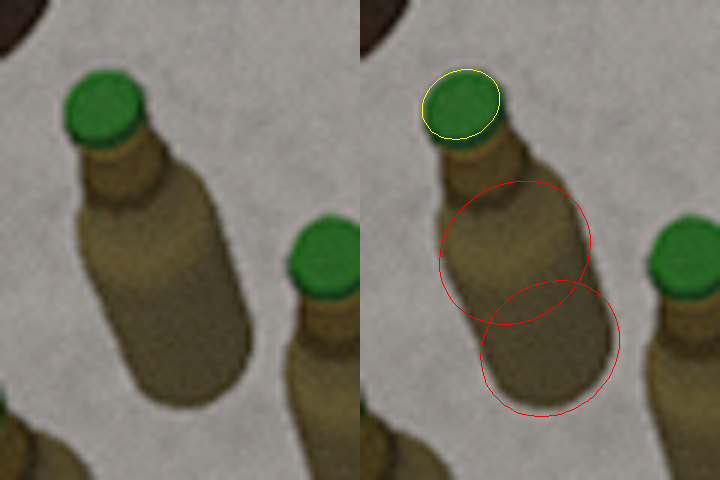

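{"fn": "drive_tool", "kwargs": {"plan": [[1,-0.0016,0,0.006,0],[1,0,0,0.006,0],[1,0,0,0.006,0],[1,0,0,0.006,0],[1,0,0,0.005,0],[1,0,0,0,0],[1,0,0,0,0]]}}

```text
time: 21.52
tcp_pos: [0.53, 0.04, 0.2001]
ee_rot: [0.736, -0.677, 0.0, 0.002]
ft_force: [-0.2, -0.2, -5.4]
width: 0.0276
```

```bash
python3 ov.py pics/a7.png; python3 st.py .53 .0395 .1905
```

```text
[0.53000202 0.03995959 0.20012636] foot 0.030626362725299672 [-0.2356717  -0.17636073 -5.37979785]
(578, 420, 3)
21.575 tcp [0.53   0.04   0.2002] q [ 0.0773  0.2024 -0.2638  1.107  -0.0032 -1.5772] yaw -85.20582713342233 zax [-0.0022 -0.0034 -1.    ] F [-0.1246  0.0206 -5.093 ] w 0.027780341016960898
shift/0.8 [0.0005 0.0001 0.0122]
```

View pics/a7.png

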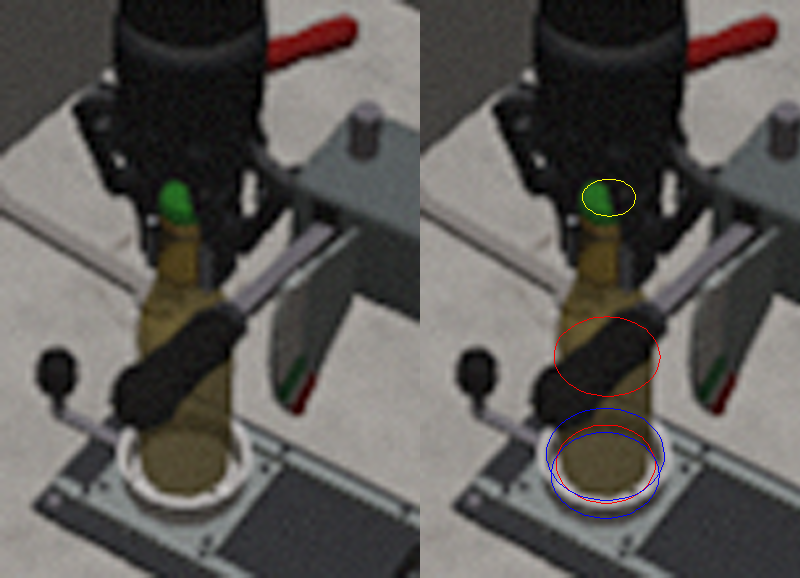

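Foot is inside the rim with no side force. Lower to contact in small steps.

{"fn": "drive_tool", "kwargs": {"plan": [[1,0,0,0.005,0],[1,0,0,0.004,0],[1,0,0,0.002,0],[1,0,0,0,0],[1,0,0,0,0]]}}

```text
time: 22.2
tcp_pos: [0.53, 0.0399, 0.1913]
ee_rot: [0.736, -0.677, 0.0, 0.002]
ft_force: [-0.6, 0.3, -5.2]
width: 0.0277
```

```bash
python3 st.py .53 .0395 .1895
```

```text
22.2 tcp [0.53   0.0399 0.1913] q [ 0.0772  0.2076 -0.2783  1.0875 -0.0033 -1.5772] yaw -85.20521429453015 zax [-0.0023 -0.0035 -1.    ] F [-0.6359  0.3402 -5.2138] w 0.027676821172583632
shift/0.8 [ 0.0005 -0.      0.0023]
```

{"fn": "drive_tool", "kwargs": {"plan": [[1,0,0,0.001,0],[1,0,0,0.001,0],[1,0,0,0,0],[1,0,0,0,0]]}}

```text
time: 22.7
tcp_pos: [0.5299, 0.0399, 0.1896]
ee_rot: [0.736, -0.677, 0.0, 0.002]
ft_force: [0.3, 0.6, -5.8]
width: 0.0275
```

{"fn": "drive_tool", "kwargs": {"plan": [[1,0,0,0.001,0],[1,0,0,0,0],[1,0,0,0,0]]}}

```text
time: 23.08
tcp_pos: [0.5302, 0.04, 0.1896]
ee_rot: [0.736, -0.677, 0.001, 0.002]
ft_force: [-2.1, -0.0, 5.0]
width: 0.0274
```

{"fn": "drive_tool", "kwargs": {"plan": [[0.2,0,0,0,0],[0,0,0,0,0],[-0.3,0,0,0,0],[-0.6,0,0,0,0],[-0.6,0,0,0,0],[-0.6,0,0,0,0]]}}

```text
time: 23.82
tcp_pos: [0.5299, 0.0399, 0.1888]
ee_rot: [0.736, -0.677, 0.0, 0.002]
ft_force: [0.4, 0.1, 0.8]
width: 0.0685
```

```bash
python3 ov.py pics/a8.png; python3 st.py .53 .0395 .31
```

```text
[0.52988449 0.03991418 0.18881912] foot 0.01931912234036212 [0.43548813 0.14194573 0.83031096]
(578, 420, 3)
23.875 tcp [0.5299 0.0399 0.1888] q [ 0.0773  0.2091 -0.2823  1.0822 -0.0033 -1.5772] yaw -85.20614107741947 zax [-0.0025 -0.0035 -1.    ] F [ 0.1626 -0.0992 -0.2248] w 0.06800401241852427
shift/0.8 [ 0.001   0.0003 -0.1515]
```

View pics/a8.png

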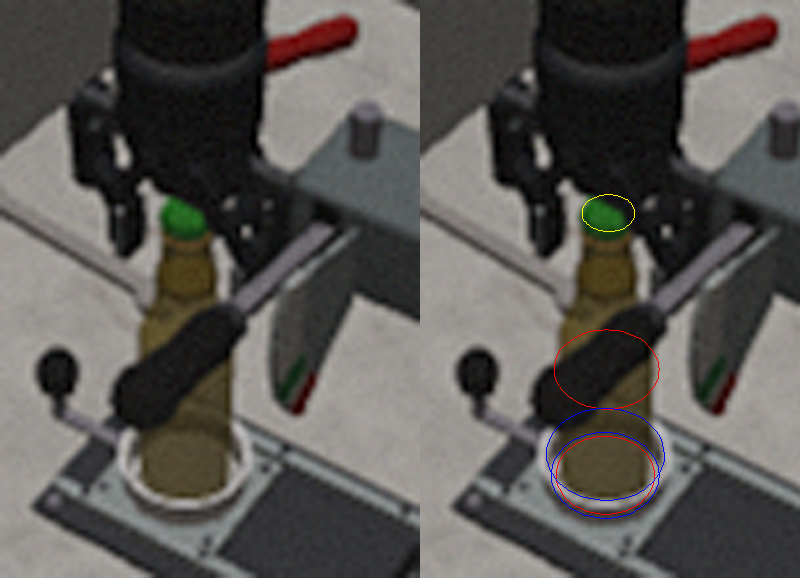

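{"fn": "drive_tool", "kwargs": {"plan": [[-0.6,0,0,-0.015,0],[-0.6,0,0,-0.034,0],[-0.6,0,0,-0.034,0],[-0.6,0,0,-0.034,0],[-0.6,0,0,-0.034,0],[0.5,0,0,0,0],[1,0,0,0,0]]}}

```text
time: 24.75
tcp_pos: [0.53, 0.0404, 0.3094]
ee_rot: [0.736, -0.677, 0.0, 0.002]
ft_force: [0.1, 0.5, -0.9]
width: 0.0328
```

```bash
python3 ov.py pics/a9.png; python3 st.py .398 .0283 .31
```

```text
[0.53001203 0.04035623 0.30939435] foot 0.13989434647565427 [ 0.05891981  0.51979267 -0.89855745]
(578, 420, 3)
24.8 tcp [0.5297 0.0403 0.3089] q [ 0.078   0.1668 -0.0599  1.348  -0.0032 -1.5765] yaw -85.20403064431844 zax [-0.0036 -0.0035 -1.    ] F [-0.0668 -0.1454  0.1552] w 0.02512965624449699
shift/0.8 [ 0.0012  0.1654 -0.0007]
```

View pics/a9.png

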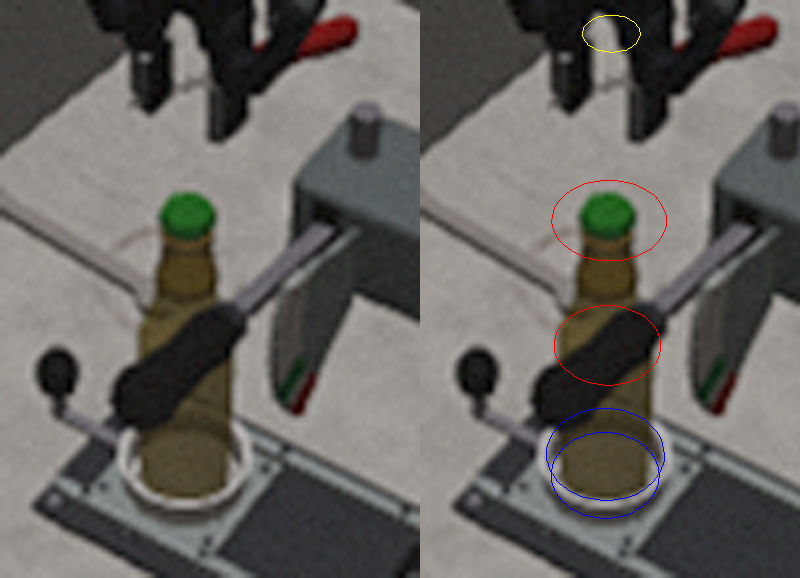

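The bottle stands upright in the nest. Move back, in front of the knob.

{"fn": "drive_tool", "kwargs": {"plan": [[1,0,0.03,0,0],[1,0,0.04,0,0],[1,0,0.04,0,0],[1,0,0.035,0,0],[1,0,0.02,0,0],[1,0,0,0,0]]}}

```text
time: 25.55
tcp_pos: [0.3981, 0.0293, 0.3098]
ee_rot: [0.736, -0.677, 0.0, 0.002]
ft_force: [0.6, 0.7, -0.1]
width: 0.0004
```

```bash
python3 st.py .398 .0283 .047; python3 - <<'E'
from h import *
from bench import arm
for n in("top","side"): cv2.imwrite(f"pics/{n}10.png",arm.get_image(n)["pixels"])
E
```

```text
25.55 tcp [0.3981 0.0293 0.3098] q [ 0.0761 -0.088  -0.3242  1.3373 -0.0033 -1.5784] yaw -85.20446125281431 zax [-0.0025 -0.0035 -1.    ] F [ 0.5652  0.677  -0.1024] w 0.00043268792269429674
shift/0.8 [ 0.0001 -0.0007  0.3285]
```

View pics/top10.png

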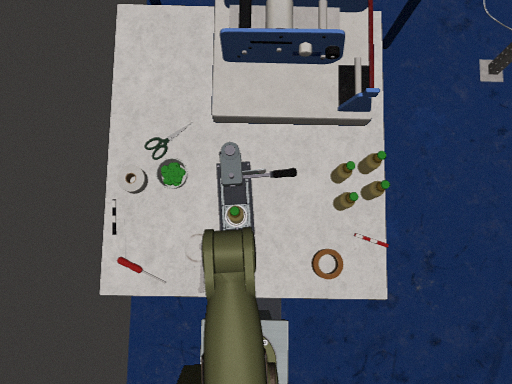

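{"fn": "drive_tool", "kwargs": {"plan": [[1,0,0,0.03,0],[1,0,0,0.04,0],[1,0,0,0.04,0],[1,0,0,0.04,0],[1,0,0,0.04,0],[1,0,0,0.03,0],[1,0,0,0,0]]}}

```text
time: 26.52
tcp_pos: [0.3972, 0.0287, 0.1323]
ee_rot: [0.736, -0.677, -0.001, 0.004]
ft_force: [0.1, 0.5, 0.1]
width: 0.0
```

```bash
python3 st.py .398 .0283 .047
```

```text
26.525 tcp [0.3972 0.0287 0.1323] q [ 0.0747  0.0113 -0.6452  0.921  -0.0033 -1.5798] yaw -85.2033524312731 zax [-0.0064 -0.0038 -1.    ] F [0.0868 0.496  0.0543] w 3.376657518941523e-05
shift/0.8 [ 0.0002 -0.0016  0.1066]
```

{"fn": "drive_tool", "kwargs": {"plan": [[1,0,0,0.025,0],[1,0,0,0.03,0],[1,0,0,0.03,0],[1,0,0,0.02,0],[1,0,0,0,0],[1,0,0,0,0]]}}

```text
time: 27.28
tcp_pos: [0.3992, 0.0285, 0.051]
ee_rot: [0.736, -0.677, 0.001, 0.002]
ft_force: [-0.9, -0.4, 0.5]
width: -0.0
```

```bash
python3 st.py .4079 .0290 .047;  python3 - <<'E'
from h import *
from bench import arm
im=arm.get_image("side")["pixels"]; cv2.imwrite("pics/s11.png",cv2.resize(im[120:260,190:340],None,fx=4,fy=4,interpolation=cv2.INTER_CUBIC))
E
```

```text
27.275 tcp [0.3992 0.0285 0.051 ] q [ 0.074   0.111  -0.7562  0.7049 -0.0033 -1.5805] yaw -85.20328039542959 zax [-0.001  -0.0034 -1.    ] F [-0.8621 -0.3778  0.4596] w -4.4103991657546925e-05
shift/0.8 [ 0.0003 -0.0109  0.005 ]
```

View pics/s11.png

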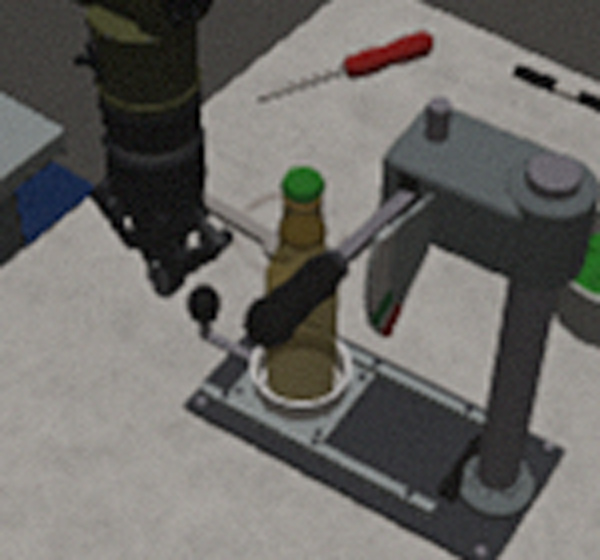

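{"fn": "drive_tool", "kwargs": {"plan": [[1,0,-0.004,0,0],[1,0,-0.004,0,0],[1,0,-0.004,0,0],[1,0,-0.006,0,0],[1,0,-0.008,0,0],[1,0,-0.008,0,0],[1,0,-0.008,0,0],[1,0,-0.008,0,0],[1,0,-0.008,0,0],[1,0,-0.006,0,0],[1,0,-0.004,0,0],[1,0,0,0,0]]}}

```text
time: 28.82
tcp_pos: [0.4529, 0.033, 0.0499]
ee_rot: [0.736, -0.677, 0.001, 0.002]
ft_force: [-1.4, 1.0, 0.3]
width: -0.0
```

```bash
python3 st.py .5 .037 .05;  python3 - <<'E'
from h import *
from bench import arm
im=arm.get_image("side")["pixels"]; cv2.imwrite("pics/s12.png",cv2.resize(im[120:260,190:340],None,fx=4,fy=4,interpolation=cv2.INTER_CUBIC))
E
```

```text
28.825 tcp [0.4529 0.033  0.0499] q [ 0.0751  0.2054 -0.6425  0.7247 -0.0033 -1.5793] yaw -85.20554865576106 zax [-0.0016 -0.0034 -1.    ] F [-1.3936  0.9981  0.3455] w -9.942456301180909e-07
shift/0.8 [-0.     -0.0591 -0.0002]
```

View pics/s12.png

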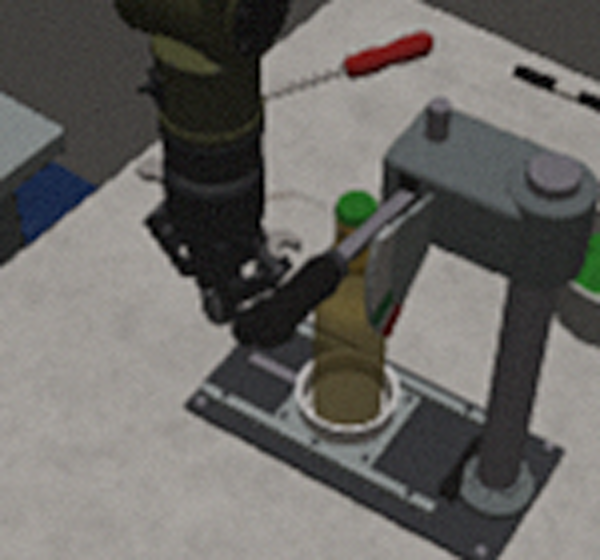

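{"fn": "drive_tool", "kwargs": {"plan": [[1,0,-0.004,0,0],[1,0,-0.007,0,0],[1,0,-0.008,0,0],[1,0,-0.008,0,0],[1,0,-0.008,0,0],[1,0,-0.008,0,0],[1,0,-0.006,0,0],[1,0,-0.004,0,0],[1,0,0,0,0]]}}

```text
time: 30.0
tcp_pos: [0.4951, 0.0366, 0.0498]
ee_rot: [0.736, -0.677, 0.001, 0.002]
ft_force: [-0.2, 0.0, -0.3]
width: 0.0002
```

{"fn": "drive_tool", "kwargs": {"plan": [[1,0,-0.003,0,0],[1,0,-0.003,0,0],[1,0,-0.002,0,0],[1,0,0,0,0]]}}

```text
time: 30.5
tcp_pos: [0.501, 0.0371, 0.0497]
ee_rot: [0.736, -0.677, 0.0, 0.002]
ft_force: [-1.6, -0.2, -0.2]
width: 0.0003
```

{"fn": "drive_tool", "kwargs": {"plan": [[1,0,-0.002,0,0],[1,0,-0.002,0,0],[1,0,0,0,0]]}}

```text
time: 30.88
tcp_pos: [0.5042, 0.0373, 0.0497]
ee_rot: [0.736, -0.677, 0.0, 0.002]
ft_force: [-1.0, 0.7, 0.4]
width: 0.0003
```

```bash
python3 st.py .5 .037 .05;  python3 - <<'E'
from h import *
from bench import arm
im=arm.get_image("side")["pixels"]; cv2.imwrite("pics/s13.png",cv2.resize(im[120:260,190:340],None,fx=4,fy=4,interpolation=cv2.INTER_CUBIC))
E
```

```text
30.875 tcp [0.5042 0.0373 0.0497] q [ 0.076   0.2914 -0.5259  0.756  -0.0033 -1.5785] yaw -85.20420519130333 zax [-0.0023 -0.0034 -1.    ] F [-1.0376  0.7064  0.3882] w 0.00025329526625984263
shift/0.8 [-0.      0.0053 -0.0004]
```

View pics/s13.png

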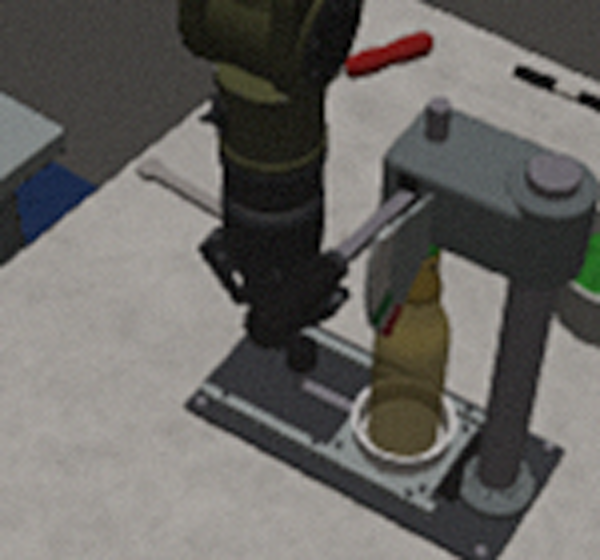

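{"fn": "drive_tool", "kwargs": {"plan": [[1,0,-0.002,0,0],[1,0,-0.002,0,0],[1,0,0,0,0]]}}

```text
time: 31.3
tcp_pos: [0.5071, 0.0376, 0.0496]
ee_rot: [0.736, -0.677, 0.0, 0.002]
ft_force: [-2.5, 0.4, 1.0]
width: 0.0003
```

{"fn": "drive_tool", "kwargs": {"plan": [[1,0,-0.002,0,0],[1,0,-0.002,0,0],[1,0,0,0,0]]}}

```text
time: 31.68
tcp_pos: [0.5075, 0.0376, 0.0493]
ee_rot: [0.736, -0.677, -0.001, 0.004]
ft_force: [-10.7, -0.9, 8.3]
width: 0.0
```

Cradle against its stop (10.7 N while no longer moving). Back off and up.

{"fn": "drive_tool", "kwargs": {"plan": [[1,0,0.01,0,0],[1,0,0.02,0,0],[1,0,0.02,-0.03,0],[1,0,0,-0.06,0],[1,0,0,-0.07,0],[1,0,0,-0.07,0],[1,0,0,-0.07,0],[1,0,0,-0.07,0],[1,0,0,-0.06,0],[1,0,0,0,0]]}}

```text
time: 32.92
tcp_pos: [0.4727, 0.0358, 0.3978]
ee_rot: [0.736, -0.677, 0.003, -0.001]
ft_force: [1.4, -0.1, -0.1]
width: 0.0
```

```bash
python3 st.py .47 -.123 .41;  python3 - <<'E'
from h import *
from bench import arm
for n in("top","side"): cv2.imwrite(f"pics/{n}14.png",arm.get_image(n)["pixels"])
im=cv2.imread("pics/side14.png"); cv2.imwrite("pics/s14.png",cv2.resize(im[120:260,190:340],None,fx=4,fy=4,interpolation=cv2.INTER_CUBIC))
im=cv2.imread("pics/top14.png"); cv2.imwrite("pics/t14.png",cv2.resize(im[130:260,180:310],None,fx=4,fy=4,interpolation=cv2.INTER_CUBIC))
E
```

```text
32.925 tcp [0.4727 0.0358 0.3978] q [ 0.0779  0.0542  0.0122  1.5237 -0.0032 -1.5766] yaw -85.20456789828413 zax [ 0.0053 -0.0028 -1.    ] F [ 1.4348 -0.0631 -0.137 ] w 2.549843196223694e-05
shift/0.8 [ 0.1976  0.0199 -0.0148]
```

View pics/s14.png

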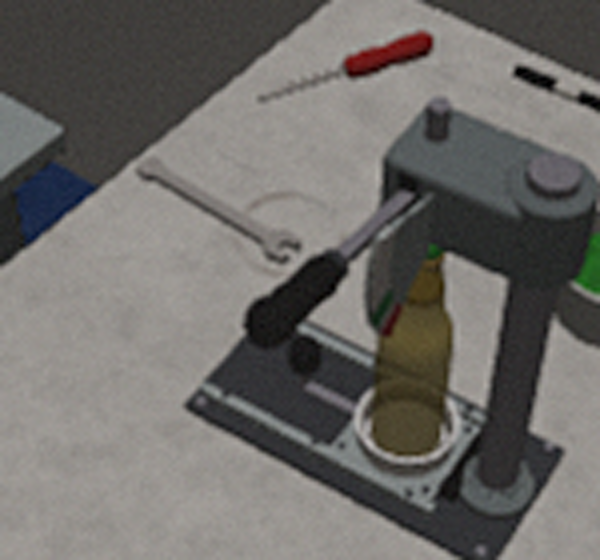

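View pics/t14.png

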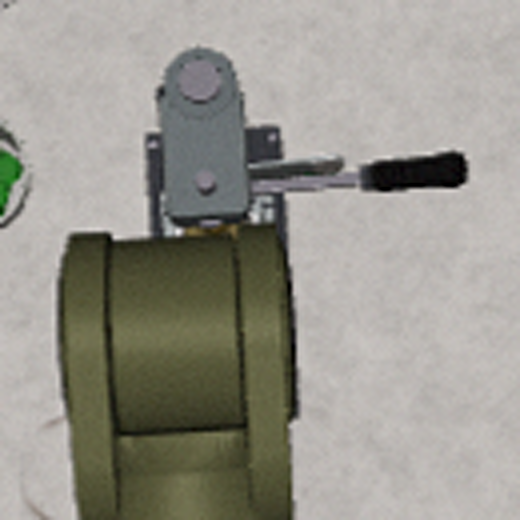

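{"fn": "drive_tool", "kwargs": {"plan": [[1,0.03,0,-0.008,0],[1,0.05,0,-0.008,0],[1,0.05,0,0,0],[1,0.045,0,0,0],[1,0.023,0,0,0],[1,0,0,0,0]]}}

```text
time: 33.78
tcp_pos: [0.4842, -0.1226, 0.4059]
ee_rot: [0.735, -0.678, -0.001, 0.002]
ft_force: [0.9, 0.2, -0.3]
width: -0.0003
```

```bash
python3 - <<'E'
from h import *
np.set_printoptions(precision=4,suppress=True)
S=lambda u,v:(190+u/4-.4,120+v/4-.4); T=lambda u,v:(180+u/4-.4,130+v/4-.4)
print("nest",onz("side",S(406,430),.041),"knob",onz("side",S(304,353),.055))
print("grip",tri(T(414,172),S(297,300)), "ends", onz("top",T(364,177),.331),onz("top",T(466,167),.345), "bolt",onz("top",T(206,181),.36),"col",onz("top",T(200,82),.345))
E
python3 st.py .643 -.121 .40
```

```text
nest [0.6331 0.0387 0.041 ] knob [0.5312 0.0418 0.055 ]
grip [ 0.6409 -0.1113  0.3353] ends [ 0.6372 -0.073   0.331 ] [ 0.6441 -0.1501  0.345 ] bolt [0.6268 0.0471 0.36  ] col [0.706  0.0542 0.345 ]
33.775 tcp [ 0.4842 -0.1226  0.4059] q [-0.2456  0.1137  0.0959  1.5567 -0.0036 -1.8982] yaw -85.3079915110164 zax [-0.0044 -0.0026 -1.    ] F [ 0.8513  0.1983 -0.2781] w -0.00034500257935630464
shift/0.8 [ 0.0143 -0.198   0.0065]
```

{"fn": "drive_tool", "kwargs": {"plan": [[1,0.003,-0.03,0,0],[1,0.003,-0.05,0,0],[1,0.003,-0.05,0,0],[1,0.003,-0.04,0,0],[1,0.002,-0.026,0,0],[1,0,0,0,0],[1,0,0,0,0]]}}

```text
time: 34.65
tcp_pos: [0.6412, -0.1192, 0.4066]
ee_rot: [0.736, -0.677, -0.0, 0.002]
ft_force: [0.0, 0.2, 0.7]
width: 0.0001
```

```bash
python3 st.py .642 -.121 .36; python3 - <<'E'
from h import *
from bench import arm
im=arm.get_image("side")["pixels"]; cv2.imwrite("pics/s15.png",cv2.resize(im[100:240,190:340],None,fx=4,fy=4,interpolation=cv2.INTER_CUBIC))
E
```

```text
34.65 tcp [ 0.6412 -0.1192  0.4066] q [-0.1819  0.438   0.5267  1.6621 -0.0037 -1.8374] yaw -85.14927897242774 zax [-0.0032 -0.0032 -1.    ] F [0.0042 0.1601 0.7396] w 6.613545261099877e-05
shift/0.8 [ 0.0021 -0.001   0.0583]
```

View pics/s15.png

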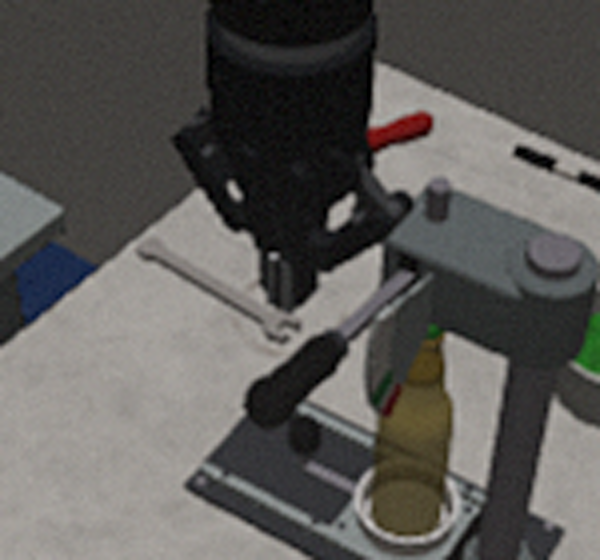

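{"fn": "drive_tool", "kwargs": {"plan": [[1,0.002,-0.001,0.015,0],[1,0,0,0.02,0],[1,0,0,0.015,0],[1,0,0,0.008,0],[1,0,0,0,0]]}}

```text
time: 35.33
tcp_pos: [0.6423, -0.1219, 0.3599]
ee_rot: [0.736, -0.677, -0.0, 0.002]
ft_force: [0.1, -0.3, 0.3]
width: -0.0002
```

{"fn": "drive_tool", "kwargs": {"plan": [[1,0,0,0.01,0],[1,0,0,0.01,0],[1,0,0,0,0]]}}

```text
time: 35.7
tcp_pos: [0.6428, -0.1219, 0.344]
ee_rot: [0.736, -0.677, 0.0, 0.002]
ft_force: [1.4, -1.1, 3.5]
width: 0.0004
```

{"fn": "drive_tool", "kwargs": {"plan": [[1,0,0,0.01,0],[1,0,0,0.01,0],[1,0,0,0.01,0],[1,0,0,0,0]]}}

```text
time: 36.2
tcp_pos: [0.6425, -0.1222, 0.3195]
ee_rot: [0.736, -0.677, 0.0, 0.002]
ft_force: [1.4, -2.5, 4.6]
width: 0.0001
```

```bash
python3 st.py .642 -.121 .26; python3 - <<'E'
from h import *
from bench import arm
im=arm.get_image("side")["pixels"]; cv2.imwrite("pics/s16.png",cv2.resize(im[100:240,190:340],None,fx=4,fy=4,interpolation=cv2.INTER_CUBIC))
E
```

```text
36.2 tcp [ 0.6425 -0.1222  0.3195] q [-0.1858  0.4111  0.2893  1.4514 -0.0041 -1.8401] yaw -85.21635818205789 zax [-0.0031 -0.0036 -1.    ] F [ 1.4192 -2.4896  4.6026] w 0.00014612630539961074
shift/0.8 [-0.0018  0.0002  0.0744]
```

View pics/s16.png

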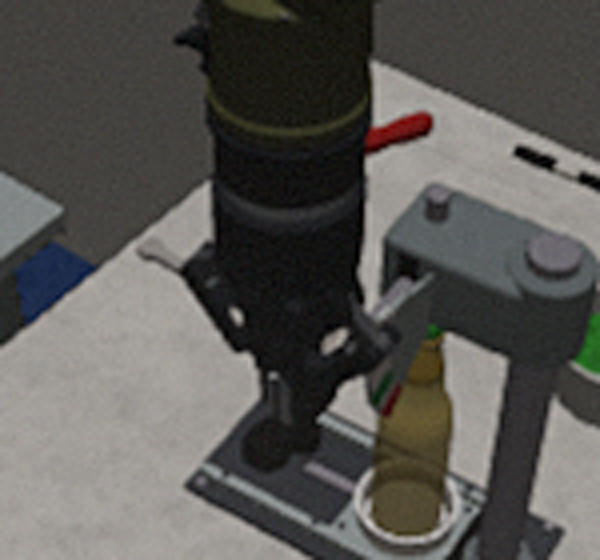

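{"fn": "drive_tool", "kwargs": {"plan": [[1,0,0,0.01,0],[1,0,0,0.01,0],[1,0,0,0.01,0],[1,0,0,0.01,0],[1,0,0,0,0]]}}

```text
time: 36.88
tcp_pos: [0.6425, -0.1221, 0.2885]
ee_rot: [0.736, -0.677, 0.0, 0.002]
ft_force: [0.6, -3.2, 7.2]
width: -0.0
```

{"fn": "drive_tool", "kwargs": {"plan": [[1,0,0,0.008,0],[1,0,0,0.008,0],[1,0,0,0.006,0],[1,0,0,0.004,0],[1,0,0,0,0],[1,0,0,0,0]]}}

```text
time: 37.62
tcp_pos: [0.6425, -0.1202, 0.269]
ee_rot: [0.736, -0.676, -0.0, 0.0]
ft_force: [-1.4, 2.6, 10.7]
width: 0.0
```

```bash
python3 st.py .642 -.121 .26; python3 - <<'E'
from h import *
from bench import arm
im=arm.get_image("side")["pixels"]; cv2.imwrite("pics/side17.png",im); cv2.imwrite("pics/s17.png",cv2.resize(im[130:230,230:330],None,fx=6,fy=6,interpolation=cv2.INTER_CUBIC))
im=arm.get_image("top")["pixels"]; cv2.imwrite("pics/top17.png",im)
cv2.imwrite("pics/t17.png",cv2.resize(im[130:230,210:310],None,fx=6,fy=6,interpolation=cv2.INTER_CUBIC))
E
```

```text
37.625 tcp [ 0.6425 -0.1202  0.269 ] q [-0.1849  0.41    0.1746  1.3365 -0.0001 -1.8405] yaw -85.14097847699668 zax [-0.0011  0.0001 -1.    ] F [-1.4208  2.5778 10.6977] w 1.8858038701112378e-05
shift/0.8 [0.001  0.0007 0.0112]
```

View pics/s17.png

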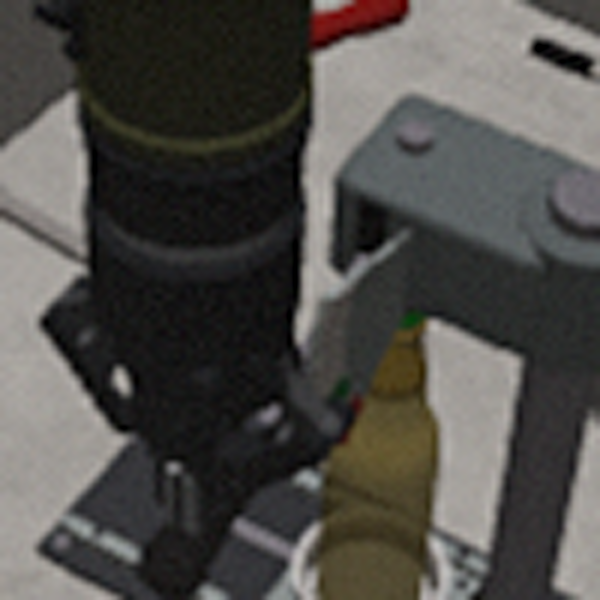

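View pics/t17.png

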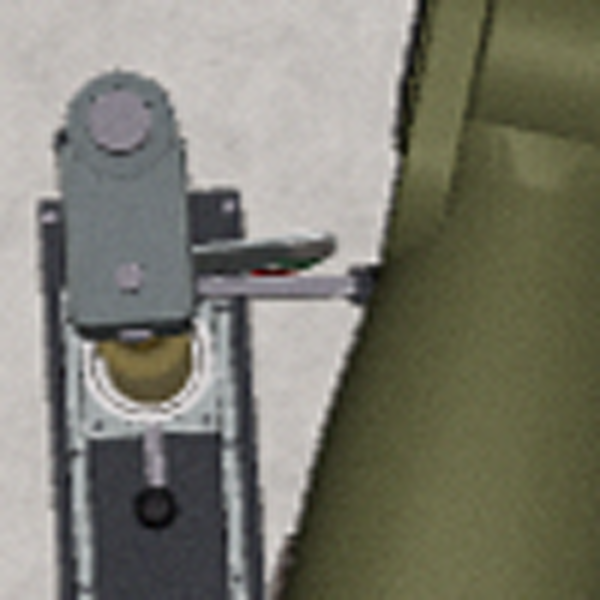

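{"fn": "drive_tool", "kwargs": {"plan": [[1,0,0,0.004,0],[1,0,0,0.004,0],[1,0,0,0.003,0],[1,0,0,0,0],[1,0,0,0,0]]}}

```text
time: 38.35
tcp_pos: [0.6428, -0.1204, 0.2605]
ee_rot: [0.736, -0.677, 0.0, 0.0]
ft_force: [-1.1, 1.8, 11.5]
width: -0.0005
```

```bash
python3 st.py .642 -.121 .26; python3 - <<'E'
from h import *
from bench import arm
np.set_printoptions(precision=4,suppress=True)
im=arm.get_image("side")["pixels"].copy(); cv2.imwrite("pics/side18.png",im)
t=arm.get_image("top")["pixels"].copy(); cv2.imwrite("pics/top18.png",t)
O=np.array([.628,.048,0]); e=np.array([.0837,-.9965,0])
k=6;x0,y0=230,130; c=cv2.resize(im[130:230,230:330],None,fx=6,fy=6,interpolation=cv2.INTER_CUBIC)
c=cv2.convertScaleAbs(c,alpha=1.8,beta=10)
for th,col in((.45,(0,255,255)),(.55,(0,255,0)),(.65,(0,0,255))):
    ph=th-.2; d=e*np.cos(ph)-np.array([0,0,np.sin(ph)])
    for s in (.13,.204):
        p=proj("side",O+[0,0,.305]+d*s); q=tuple(np.round((p-[x0,y0]+.5)*k-.5).astype(int)); cv2.circle(c,q,3,col,-1)
    print(th,[proj("side",O+[0,0,.305]+d*s) for s in(.13,.204)],[proj("top",O+[0,0,.305]+d*s) for s in(.13,.204)])
cv2.imwrite("pics/s18.png",c)
cv2.imwrite("pics/t18.png",cv2.convertScaleAbs(cv2.resize(t[160:200,230:290],None,fx=10,fy=10,interpolation=cv2.INTER_CUBIC),alpha=1.5))
E
```

```text
38.35 tcp [ 0.6428 -0.1204  0.2605] q [-0.185   0.4112  0.1573  1.3171 -0.0004 -1.8405] yaw -85.14631993426521 zax [-0.0002 -0.0003 -1.    ] F [-1.1006  1.83   11.5468] w -0.0005056735990825261
shift/0.8 [0.0006 0.0011 0.0007]
0.45 [array([271.5667, 202.7051]), array([255.3209, 227.1735])] [array([271.0873, 176.5589]), array([292.7539, 176.0956])]
0.55 [array([272.2842, 204.9217]), array([256.8052, 230.2293])] [array([269.7055, 177.2635]), array([290.3415, 177.1869])]
0.65 [array([273.2457, 206.6527]), array([258.6559, 232.4625])] [array([267.9806, 177.9579]), array([287.4395, 178.2525])]
```

View pics/s18.png

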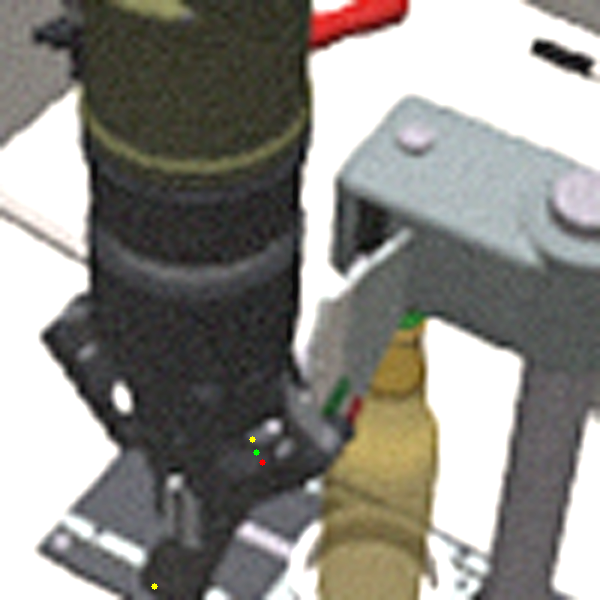

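View pics/t18.png

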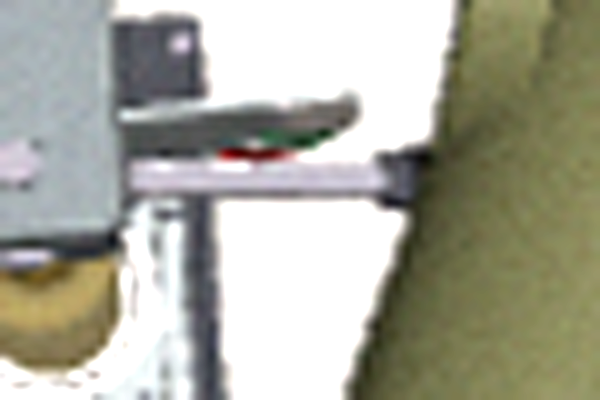

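```bash
cat > lev.py <<'E'
from h import *
O=np.array([.628,.048,0]); e=np.array([.0837,-.9965,0]); nx=np.array([.9965,.0837,0])
def draw(n,img,ths,box,k,out):
    x0,y0,w,h=box; outs=[]
    for th in ths:
        c=cv2.convertScaleAbs(cv2.resize(img[y0:y0+h,x0:x0+w],None,fx=k,fy=k,interpolation=cv2.INTER_CUBIC),alpha=1.7,beta=15)
        if th is not None:
            ph=th-.2; d=e*np.cos(ph)-np.array([0,0,np.sin(ph)]); u=np.cross(d,nx)
            P=np.array([proj(n,O+[0,0,.305]+d*s+.012*(nx*np.cos(a)+u*np.sin(a))) for s in np.linspace(.13,.204,6) for a in np.linspace(0,6.28,16)])
            hull=cv2.convexHull(np.round((P-[x0,y0]+.5)*k-.5).astype(np.int32)); cv2.polylines(c,[hull],True,(0,0,255),1)
        outs.append(c)
    cv2.imwrite(out,np.hstack(outs))
if __name__=="__main__":
    draw("side",cv2.imread("pics/side14.png"),[None,0],(245,165,45,50),8,"pics/l0s.png")
    draw("top",cv2.imread("pics/top14.png"),[None,0],(255,155,50,35),8,"pics/l0t.png")
    draw("side",cv2.imread("pics/side18.png"),[.45,.55,.65],(245,195,40,50),6,"pics/l1s.png")
    draw("top",cv2.imread("pics/top18.png"),[.45,.55,.65],(250,160,40,35),6,"pics/l1t.png")
    a=[cv2.imread(f"pics/{f}.png") for f in("l0s","l0t","l1s","l1t")]
    W=max(i.shape[1] for i in a)
    for r,(i,j) in enumerate(((0,1),(2,3))):
        p=[cv2.copyMakeBorder(a[q],0,0,0,W-a[q].shape[1],0) for q in(i,j)]; m=np.vstack(p); s=min(1,600/m.shape[0]); cv2.imwrite(f"pics/L{r}.png",cv2.resize(m,None,fx=s,fy=s))
E
python3 lev.py
```

```text
(no output)
```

View pics/L0.png

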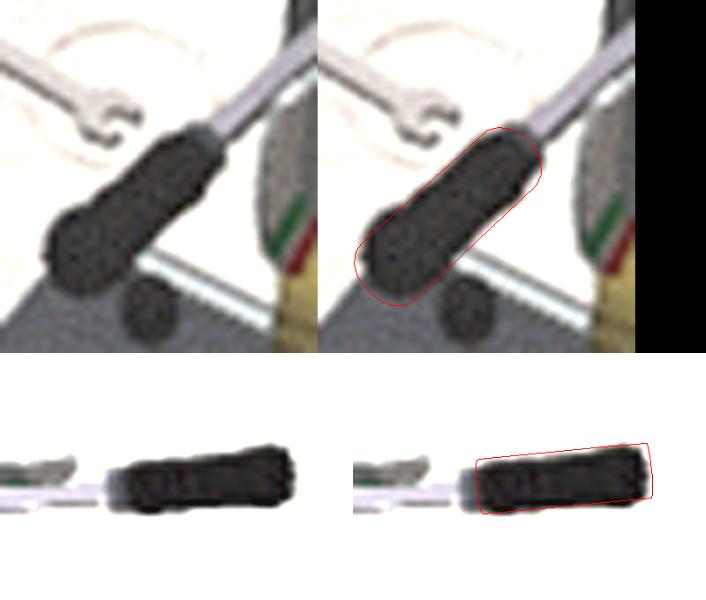

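View pics/L1.png

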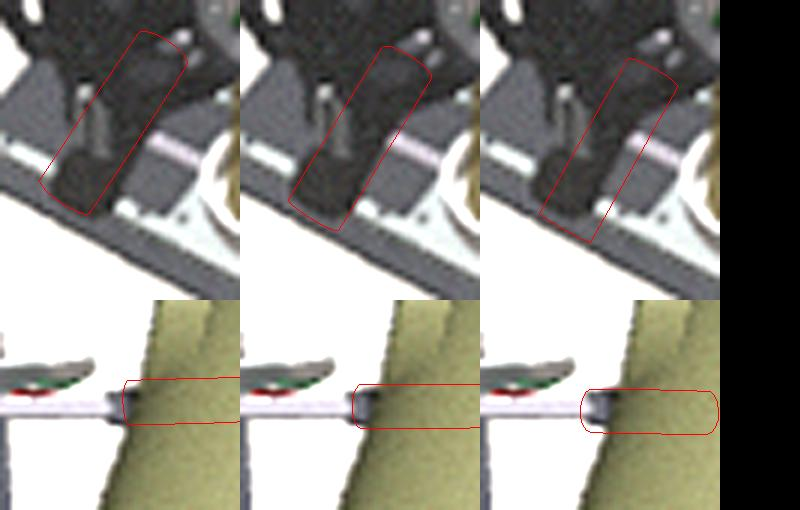

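{"fn": "drive_tool", "kwargs": {"plan": [[1,0,0,0.003,0],[1,0,0,0.003,0],[1,0,0,0.003,0],[1,0,0,0,0],[1,0,0,0,0]]}}

```text
time: 39.08
tcp_pos: [0.6431, -0.1207, 0.2536]
ee_rot: [0.736, -0.677, 0.0, 0.0]
ft_force: [-1.2, 2.3, 12.3]
width: -0.0002
```

```bash
python3 st.py; sed -i 's/np.linspace(.13,.204,6)/np.linspace(.122,.2005,6)/; s/+.012\*/+.0108*/' lev.py; python3 - <<'E'
from bench import arm
import cv2
for n in("side","top"): cv2.imwrite(f"pics/{n}19.png",arm.get_image(n)["pixels"])
E
sed -i 's/side18/side19/;s/top18/top19/' lev.py; python3 lev.py
```

```text
39.075 tcp [ 0.6431 -0.1207  0.2536] q [-0.1852  0.4123  0.1435  1.3014 -0.0008 -1.8406] yaw -85.15411373220627 zax [ 0.0004 -0.0009 -1.    ] F [-1.1893  2.2786 12.2976] w -0.0001782363071350145
```

View pics/L0.png

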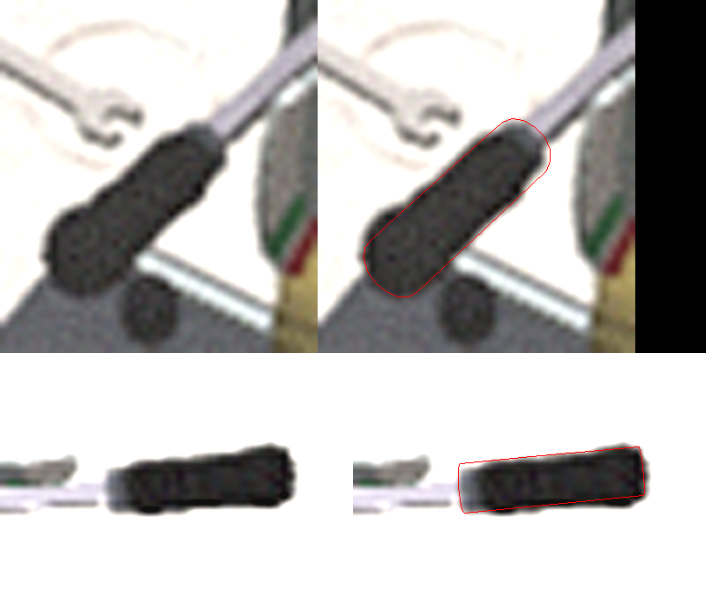

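View pics/L1.png

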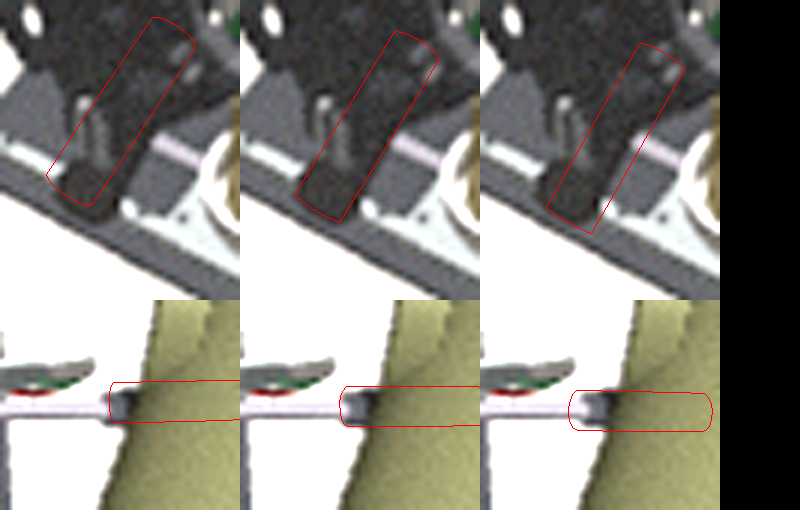

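Side overlay fits lever ≈0.54 and top ≈0.52; the kinematic estimate is 0.56–0.59 and the force 12.3 N, matching green. One last look at the whole scene.

```bash
python3 - <<'E'
from h import *
np.set_printoptions(precision=4,suppress=True)
im=cv2.imread("pics/side19.png")
cv2.imwrite("pics/s19.png",cv2.convertScaleAbs(cv2.resize(im[150:260,240:340],None,fx=5,fy=5,interpolation=cv2.INTER_CUBIC),alpha=1.6,beta=10))
for n in("top","side"):
  for k in("0","19"):
    im=cv2.imread(f"pics/{n}{k}.png").astype(int);g=(im[:,:,1]-np.maximum(im[:,:,0],im[:,:,2])>30).astype(np.uint8)
    m,l,s,c=cv2.connectedComponentsWithStats(g); print(n,k,[np.round(c[i],1).tolist() for i in range(1,m) if s[i,4]>20])
E
```

```text
top 0 [[381.5, 154.9], [350.5, 165.0], [172.4, 173.7], [384.9, 184.1], [353.6, 196.0], [157.1, 198.9]]
top 19 [[381.5, 154.9], [350.5, 165.0], [172.4, 173.7], [384.9, 184.1], [353.5, 196.1]]
side 0 [[323.4, 130.0], [345.1, 187.1], [176.6, 282.4], [214.5, 307.5], [152.2, 333.0], [191.5, 361.6]]
side 19 [[345.0, 187.1], [176.8, 282.6], [214.6, 307.6], [152.2, 333.1], [191.5, 361.6]]
```

View pics/s19.png

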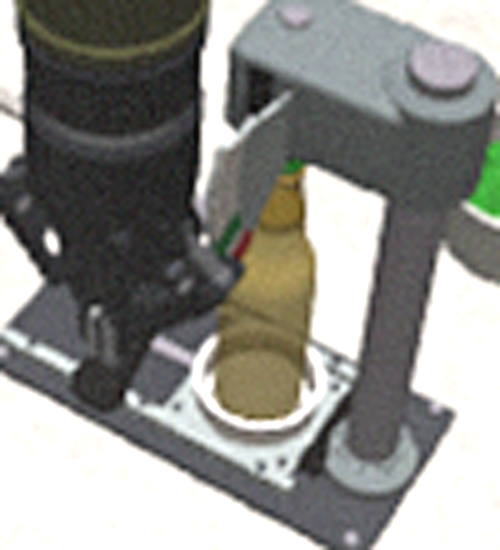

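```bash
python3 - <<'E'
from bench import arm
o=arm.observe(); print(o["time"],o["tcp_pos"],o["ft_force"]); print(arm.sign_off())
E
```

```text
39.175 [ 0.643072   -0.12074583  0.25362918] [ 0.12155116  1.94196996 12.58958556]
the job is handed in; nothing more can be done
None
```

The bottle is standing upright in the nest, the cradle is in against its stop under the stamp, and I handed in with closed fingertips holding the lever down in the green. It took 39 s of the 70 s.

- **Bottle and cradle:** I gripped the neck at 35 N and set the bottle down with about 10 N of contact. After release, the cradle went in until it stopped moving under 10.7 N of push. The last picture shows the bottle still upright.
- **Lever:** my estimates of the lever value differ a little but are all inside the green.

| Estimate | Lever value |
|---|---|
| Side-view overlay | about 0.54 |
| Top-view overlay | about 0.52 |
| Tool height | 0.56–0.59 |

  The steady push of 12.3–12.6 N also fits the green. I did not see the pad touching the crown directly, because the head and the scale plate hide it.
- **Other items:** the caps in the tub and the other bottles' crowns are within 0.2 pixel of where they were at the start in both views.
- **Went wrong:** early on, with nothing in the gripper, the wrist reached its joint limit and the tool was left tilted about 6°. I brought it back to about 0.25° before touching anything. It cost about 9 s.

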